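Free the gauge elbow and pack the gauge kit in its tray

TASK

Pack the gauge kit. With the drift punch drive the stuck lock pin out of the elbow in the fixture (push it only with the drift, from the elbow's foot side, until it is clear of the elbow) and lay the drift back on its rest. Then pack the tray so that everything nests: first the elbow flat on the tray floor with its upright along a long wall, then all the steel stop blocks that are there, side by side on the elbow's foot (their length across the tray, all with the wide ledge the same way, spread so as to carry both ends of the bar), and last the wooden keeper bar lengthwise on their wide ledges, seated level; leave the other things on the bench alone.

Things in the scene. Friction and masses are not known exactly. Their poses are not given: they have to be found in the camera images.
- fixture: grey assembly fixture fixed to the table: base plate 158 x 164 x 10 with 8 mm high rails round the elbow's foot and, at its -x side, a post 40 wide (x -80 to -59, top z 68) with a 16 mm square bore along x at height 56. The elbow stands on the plate, its origin 10 mm above the fixture's and its axes parallel. Origin: centre of where the elbow stands, on the table; z up.
- bore (a point): mouth of the pin hole on the elbow's foot side: on the upright's face, at fixture (-42, 0, 56) mm, axes as the fixture's. The drift goes in here along the fixture's -x. Hole in the upright 18 x 18 mm, in the post 16 x 16.
- lock_pin (a joint): travel in m of the lock pin (12 mm diameter, stuck: about 7 N to move it slowly, it stays where left) along the fixture's -x. At 0 its driven end lies 3 mm inside the mouth 'bore' and it locks the elbow down; from 0.014 on it is out of the elbow, 0.025 is well clear, stop at 0.040. The 22 mm head is on the outer side of the post. It cannot be lost.
- elbow: aluminium elbow, 0.35 kg: foot plate 112 (x) x 140 (y) x 12, and along the foot's -x edge an upright 14 thick (x -56 to -42), 140 long, top 88 mm above the underside, with an 18 mm square window for the pin centred 46 mm up. Origin: centre of the foot's underside; z up. Take it by the upright's top edge from above (the post ends 30 mm below that edge when it stands in the fixture).
- block_0: stop block, inverted T of plain steel, 0.12 kg. Base 93 (own x) x 30 (y) x 14 high; on it, across the full 30 mm, a fin 12 thick in x (from x = -11.5 to +0.5 mm), top 50 mm above the underside. So the ledge on the +x side of the fin is 46 mm wide and that on the -x side 35 mm. Origin: centre of the base's underside; z up. Take it by the fin from above. Some of the four may be absent.
- block_1: stop block, inverted T of plain steel, 0.12 kg. Base 93 (own x) x 30 (y) x 14 high; on it, across the full 30 mm, a fin 12 thick in x (from x = -11.5 to +0.5 mm), top 50 mm above the underside. So the ledge on the +x side of the fin is 46 mm wide and that on the -x side 35 mm. Origin: centre of the base's underside; z up. Take it by the fin from above. Some of the four may be absent.
- block_2: stop block, inverted T of plain steel, 0.12 kg. Base 93 (own x) x 30 (y) x 14 high; on it, across the full 30 mm, a fin 12 thick in x (from x = -11.5 to +0.5 mm), top 50 mm above the underside. So the ledge on the +x side of the fin is 46 mm wide and that on the -x side 35 mm. Origin: centre of the base's underside; z up. Take it by the fin from above. Some of the four may be absent.
- block_3: stop block, inverted T of plain steel, 0.12 kg. Base 93 (own x) x 30 (y) x 14 high; on it, across the full 30 mm, a fin 12 thick in x (from x = -11.5 to +0.5 mm), top 50 mm above the underside. So the ledge on the +x side of the fin is 46 mm wide and that on the -x side 35 mm. Origin: centre of the base's underside; z up. Take it by the fin from above. Some of the four may be absent.
- bar: wooden keeper bar, 0.25 kg: beam 40 (x) x 140 (y) x 36, with a central rib 14 thick (x), 90 long, top 72 mm above the underside. Origin: centre of the underside; z up. Take it by the rib from above.
- tray: plywood packing tray fixed to the table, outer 134 (x) x 162 (y) x 56 high, inner 120 x 148, floor 7 mm and walls 7 mm thick. Origin: centre of the underside. The elbow may go in either way round (upright along the -x or +x wall). Packed: elbow's foot on the floor; blocks' bases on the foot between upright and the opposite wall (12 mm above the floor), base along tray x; bar on the blocks' 46 mm ledges (26 mm above the floor), along tray y.
- tray_floor (a point): centre of the tray's inner floor, axes as the tray's: x across, y along, z up.
- drift: drift punch, 170 long, 0.12 kg: square shank 16 x 16 from x = -85 to +15 mm, round nose 9 mm diameter from +13 to the tip at +85 mm. Origin on the axis, midway; own x towards the tip. Centre of mass about x = -25. Take it by the shank.
- drift_tip (a point): tip of the drift's nose (drift x = +85 mm).
- drift_rest: wooden rest fixed to the table, 150 x 44: two 10 mm thick saddles at its x = -70 and 0 mm, with 22 mm wide, 10 mm deep grooves whose floor is 24 mm up (tops 34 mm).
- rest_spot (a point): where the drift's origin lies when it is on the rest: 32 mm above the table; the drift's x along the rest's x.
- staple_box_1: small staple box, bystander, leave alone
- marker_pen: marker pen, bystander, leave alone
- rubber_stamp: rubber stamp with turned handle, bystander, leave alone

How it is judged:
By the outcome, as a careful person would: the job done as asked, in the order asked, and still so for the second after the job is handed in, with the robot touching nothing.
Of block_0, block_1, block_2, block_3 only 2 to 4 are there at a start; the rules pass over those that are not, and their reading is None.
At some moment in a run one of block_0, block_1, block_2, block_3, bar may be knocked a few centimetres aside while the robot is not near it.
Once in a run the grip may slacken for a moment while it holds something.
It also fails if it takes over 210 s, if anything falls off the work surface, if the arm or the gripper's body presses on something with over 40 N, if the wrist force passes 120 N, or if a joint passes its speed limit or range.

ROBOT

A 6-joint arm with a two-finger parallel gripper is mounted at the origin on a cart in front of the work surface, level with it; the furniture and walls round the work are solid. World frame = base frame: x ahead of the robot, y to its left, z up, the work surface at z = 0. Lengths are in mm, angles in rad, forces in N, time in s.
With the tool pointing down it reaches from about 275 to 1000 mm from the base axis. Payload 8.4 kg.
Tool frame: the origin (TCP) lies midway between the tips of the shut fingers; the grasp point (between the pads) lies 19 mm behind it; z points along the fingers, y is the line along which they close (so a half turn about z gives the same grasp; the last joint's range is limited). The gripper opens to 85 mm and grips with 20 to 120 N. Pads are 22 mm wide; open, the fingers measure 114 mm over their backs; the gripper's body (76 mm by 85 mm) begins 54 mm behind the grasp point. The pads swing forward as they close: fully open they stand 13 mm farther back than shut.
Start: joints at [1.309, 0.353, 1.633, -0, 1.155, -0.002], TCP at [160.553, 604.029, 231.281] pointing down, gripper open.
Joint ranges: [-2.63, 2.63], [-0.92, 2.1], [0.06, 2.66], [-1.3, 4.44], [0, 2.69], [-3.02, 3.02]. Speed limits (rad/s): [2.22, 2.22, 2.79, 3.14, 3.14, 3.14].

INTERFACE

Orientations are given as [roll, pitch, yaw] about the fixed x, y, z axes, in that order (R = Rz(yaw) Ry(pitch) Rx(roll)).
In Python, from rig import telemetry, optics, r gives the robot as it stands.
- The arm moves only by the tool play_rows, never from a script. Its arguments are lists of equal length, an entry for each row: "dp": the shift along the tool's x, y, z in units of 40 mm (1.0 is 40 mm), a list of three; "rot": the turn, a rotation vector about the tool's x, y, z in units of 6 degrees (1.0 is 6 degrees), a list of three. In form: {"dp": [[tx, ty, tz], ...], "rot": [[ax, ay, az], ...]}. A call has 1 to 5 rows; each row is the pose to reach, as a shift and turn from the pose commanded when the call began, along the tool's axes at that moment; what a row does not reach only later rows make up. A row lasts 1/12 s, in which the tool goes at most 41.7 mm and 7.16 degrees, less where a joint would pass 70% of its speed; a pose out of reach is approached as far as the arm can. A call with a gripper value outside its range is refused whole. "fingers" is the opening, from 0 (shut) to 1 (fully open), set as the call begins (left out, the last holds). The fingers move at their own pace and stop on an object; "grip_force" is the grip in N (left out, the last holds). Time passes only in rows, so rows that repeat a pose let the fingers close. It gives the time, the measured TCP pose, the force, the opening and the grip force at its end, in the units of the state.
- telemetry.sense(): the state, without advancing time (a new reading comes with each control period).
- optics.grab_frame(name): name is "scene" or "top"; returns a dict with "color" (480x640x3 uint8, red, green, blue), "mtx" (3x3 intrinsics, pixels), "D" ([k1, k2, p1, p2, k3] as OpenCV has them; the pictures are not rectified), "R" (3x3) and "t" (3): a world point X has camera coordinates R X + t. Camera axes: x right, y down, z forward; pixel columns grow to the right and rows downward; lengths in mm; the calibration is good to about 2 mm. A picture is of the moment at which its call begins. There is no depth.
- r.sign_off(): hands the job in; it is judged then, once.
The state is a dict: "clock": time; "qpos": joint angles; "qvel": joint speeds; "joint_efforts": joint torques, N m; "eef_pos": TCP position; "tcp_rot": TCP orientation; "contact_force": force on the tool from outside, world axes, zero at the start; "wrist_torque": the same for the moment, N m; "opening": opening from 0.0 (shut) to 1.0 (fully open); "grasp_force": force on a finger pad.
Only numpy, scipy, OpenCV 4.12 (cv2) and the standard library are available. Lean on these libraries where they do the work, as an engineer would, in place of code of your own. Each camera call takes 0.05 s, during which the arm holds its last target. There are 200 camera calls.

## Working session

There is one attempt and no reset: what is moved stays moved. The work goes in short steps, Python scripts to look and compute and a tool call to move; the robot and the scene stay as the last step left them, time stands still between calls to the robot, and variables do not carry over. Pictures are saved under pics/ and viewed, at most 14 in all, crops included, and the job is handed in when it is done.

Besides the shell and the picture viewer there is one more tool, called after ">>>" as name(argument=value, ...) on one line, values as JSON. play_rows: Moves the arm, as the interface text tells. Its arguments: {"type":"object","properties":{"dp":{"type":"array"},"rot":{"type":"array"},"fingers":{"type":"number"},"grip_force":{"type":"number"}},"required":["dp","rot"]}

```bash
ls; mkdir -p pics
cat > h.py <<'E'
import numpy as np, cv2
from scipy.spatial.transform import Rotation as Ro
from rig import telemetry, optics, r
def grab(n,f=None):
    d=optics.grab_frame(n)
    if f: cv2.imwrite('pics/'+f,cv2.cvtColor(d['color'],cv2.COLOR_RGB2BGR))
    return d
def ray(d,uv,z):
    p=cv2.undistortPoints(np.array(uv,float).reshape(-1,1,2),np.array(d['mtx']),np.array(d['D'])).reshape(-1,2)
    R=np.array(d['R']);t=np.array(d['t']).ravel();c=-R.T@t
    v=np.c_[p,np.ones(len(p))]@R
    return c+v*((z-c[2])/v[:,2])[:,None]
def proj(d,X):
    return cv2.projectPoints(np.array(X,float).reshape(-1,1,3),cv2.Rodrigues(np.array(d['R'],float))[0],np.array(d['t'],float),np.array(d['mtx']),np.array(d['D']))[0].reshape(-1,2)
E
python3 - <<'E'
from h import *
for n in ('scene','top'):
    d=grab(n,n+'0.png'); R=np.array(d['R']);print(n,-R.T@np.array(d['t']).ravel(),d['mtx'],d['D'],R.round(3).tolist())
print(telemetry.sense())
E
```

```text
pics
scene [ -60.16431677 -528.91618485  868.80835359] [[553.36063303   0.         324.14796654]
 [  0.         553.36063303 242.47876984]
 [  0.           0.           1.        ]] [-0.14768592  0.          0.          0.          0.        ] [[0.651, -0.759, 0.012], [-0.538, -0.473, -0.698], [0.535, 0.448, -0.716]]
top [ 360.3436462   -17.97785786 1122.66874934] [[462.77655768   0.         322.79922174]
 [  0.         462.77655768 238.73574546]
 [  0.           0.           1.        ]] [-0.00723195  0.          0.          0.          0.        ] [[-0.008, -1.0, -0.024], [-0.984, 0.012, -0.178], [0.178, 0.022, -0.984]]
{'clock': 0.1, 'qpos': array([ 1.30862514e+00,  3.53596005e-01,  1.63409936e+00,  3.05401940e-05,
        1.15517893e+00, -2.38253350e-03]), 'qvel': array([-8.13906934e-04, -2.32447725e-03, -1.13475846e-03, -1.38308985e-03,
        8.22234250e-05, -1.70381118e-03]), 'joint_efforts': array([-6.70713616e-04, -6.06353474e+01, -3.42815495e+01, -2.90629362e-05,
        3.86525746e-03, -1.95616212e-05]), 'eef_pos': array([160.41257343, 603.6032473 , 230.60911543]), 'tcp_rot': array([-3.14031108e+00, -3.09778632e-05,  2.88179163e+00]), 'contact_force': array([-0.52103534, -0.04514284,  0.63265794]), 'wrist_torque': array([ 0.01018024, -0.01927957,  0.01209523]), 'grasp_force': 0.0, 'opening': 1.000601823051994}
```

View pics/top0.png

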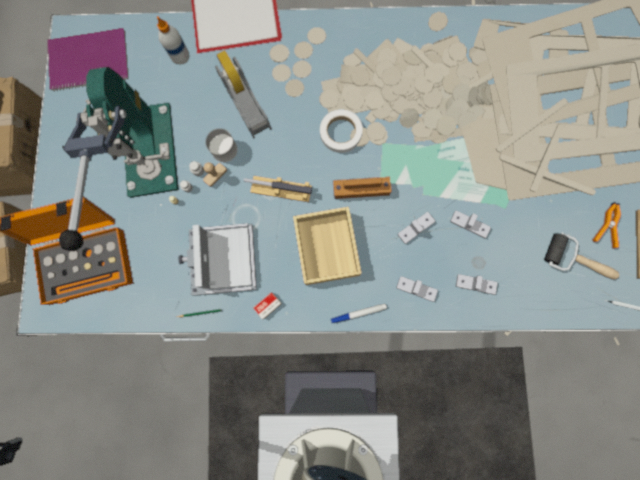

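View pics/scene0.png

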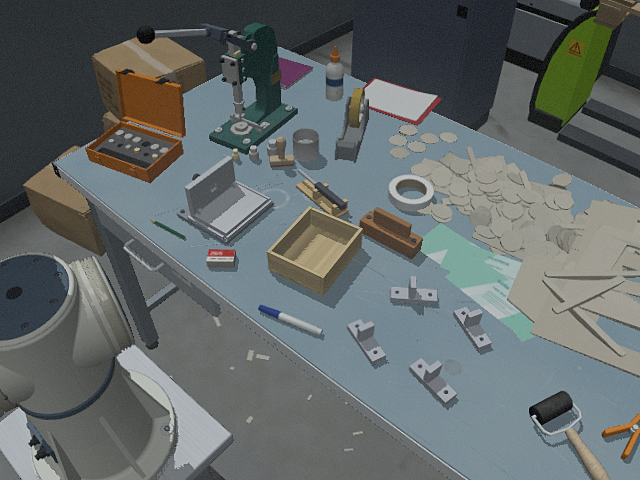

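The top view shows the fixture at about (225,258) with its post to the left, and the tray at (328,246). The bar is at (362,187), the drift on its rest at (282,187), and all four blocks at (417,228), (470,222), (417,289) and (477,284). I'll zoom in for orientation.

Run:
```python
import cv2
a=cv2.imread('pics/top0.png');s=cv2.imread('pics/scene0.png')
cv2.imwrite('pics/c1.png',cv2.resize(a[165:325,170:380],None,fx=3.7,fy=3.7,interpolation=cv2.INTER_CUBIC))
cv2.imwrite('pics/c2.png',cv2.resize(a[200:310,380:510],None,fx=5,fy=5,interpolation=cv2.INTER_CUBIC))
```

```text
(no output)
```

View pics/c1.png

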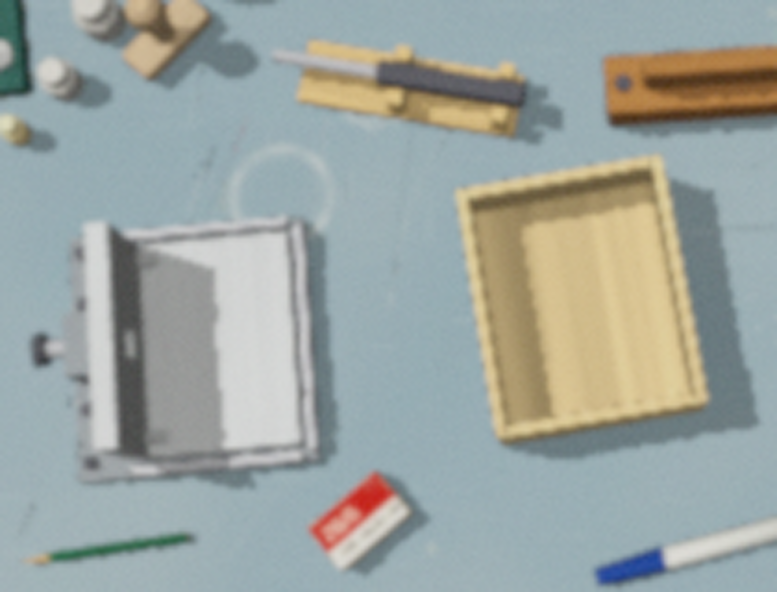

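View pics/c2.png

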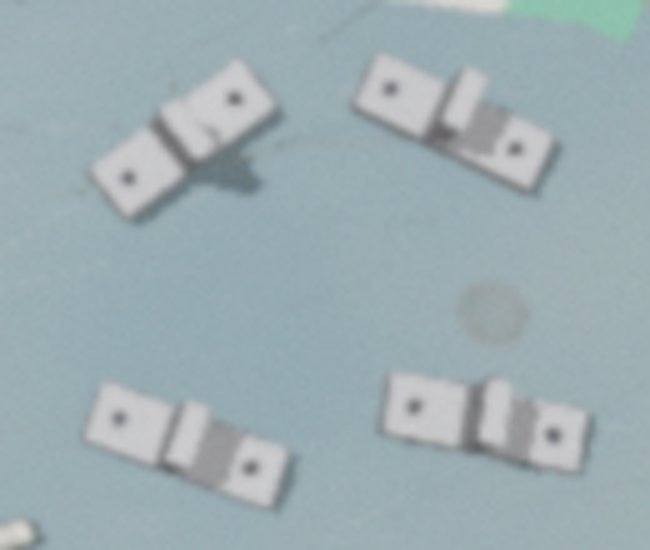

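```bash
cat > m.py <<'E'
from h import *
def rects(d,lo,hi,roi,z,amin=150):
    hsv=cv2.cvtColor(d['color'],cv2.COLOR_RGB2HSV); m=cv2.inRange(hsv,np.array(lo),np.array(hi))
    k=np.zeros_like(m);x0,y0,x1,y1=roi;k[y0:y1,x0:x1]=m[y0:y1,x0:x1]
    k=cv2.morphologyEx(k,cv2.MORPH_CLOSE,np.ones((3,3)))
    out=[]
    for c in cv2.findContours(k,cv2.RETR_EXTERNAL,cv2.CHAIN_APPROX_NONE)[0]:
        if cv2.contourArea(c)<amin: continue
        P=ray(d,c.reshape(-1,2),z)[:,:2].astype(np.float32)
        (cx,cy),(w,h),a=cv2.minAreaRect(P)
        out.append((round(cx,1),round(cy,1),round(w,1),round(h,1),round(a,1),c.reshape(-1,2).mean(0).round(0)))
    return out
E
python3 - <<'E'
from m import *
t=grab('top');s=grab('scene')
hs=lambda d,u,v:cv2.cvtColor(d['color'],cv2.COLOR_RGB2HSV)[v,u]
print('table',hs(t,300,300),hs(t,440,255),'block',hs(t,404,235),hs(t,462,282),'tray',hs(t,340,250),hs(t,300,250),'bar',hs(t,340,192),'fix',hs(t,240,250),'rest',hs(t,262,192),'shank',hs(t,295,188))
print('S: table',hs(s,380,290),'block',hs(s,403,298),'tray',hs(s,272,262),'bar',hs(s,380,235),'rest',hs(s,325,203))
print('blocks');[print(x) for x in rects(t,(0,0,120),(179,32,255),(385,200,520,310),14)]
print('scene blocks');[print(x) for x in rects(s,(0,0,110),(179,32,255),(340,265,500,410),14)]
print('tray');[print(x) for x in rects(t,(10,50,60),(35,255,255),(285,200,370,295),56,500)]
print('bar');[print(x) for x in rects(t,(3,90,40),(20,255,255),(325,165,400,205),36,300)]
print('fix');[print(x) for x in rects(t,(0,0,0),(179,32,255),(175,215,265,300),10,300)]
print('rest');[print(x) for x in rects(t,(10,60,60),(35,255,255),(240,170,320,210),10,50)]
E
```

```text
table [ 97  38 179] [ 97  41 179] block [113   6 160] [120   5 154] tray [ 21  82 215] [ 21  79 212] bar [ 16 156 182] fix [ 70   4 210] rest [ 20  97 215] shank [126  13 100]
S: table [102  34 148] block [108  19 161] tray [21 60 98] bar [14 85 75] rest [ 21  75 119]
blocks
(440.2, -216.3, 97.9, 39.2, 69.0, array([417., 288.]))
(583.0, -205.0, 63.0, 130.8, 15.3, array([405., 229.]))
(505.5, -363.5, 197.3, 238.7, 85.3, array([485., 255.]))
(630.5, -170.7, 49.0, 50.7, 88.2, array([393., 209.]))
scene blocks
(321.3, -275.6, 70.4, 25.3, 89.8, array([353., 400.]))
(444.5, -379.4, 48.1, 29.5, 77.9, array([441., 388.]))
(474.3, -346.7, 44.8, 90.6, 51.3, array([440., 367.]))
(429.6, -239.0, 52.5, 29.7, 69.3, array([372., 349.]))
(455.9, -194.2, 40.7, 46.2, 69.2, array([359., 328.]))
(571.7, -198.0, 30.4, 37.7, 36.0, array([400., 293.]))
(629.5, -342.6, 173.4, 88.4, 28.4, array([478., 313.]))
(612.6, -227.4, 62.3, 52.5, 37.2, array([421., 290.]))
tray
(538.4, -2.9, 165.0, 133.9, 9.4, array([326., 245.]))
bar
(683.0, -89.4, 44.5, 137.4, 2.9, array([362., 187.]))
fix
(521.0, 261.0, 217.6, 206.8, 89.5, array([219., 257.]))
rest
(680.7, 113.3, 147.5, 23.4, 79.2, array([280., 192.]))
(710.6, 108.5, 143.6, 12.7, 81.0, array([281., 181.]))
```

Run:
```python
from m import *
t=grab('top');s=grab('scene')
print('blocks');[print(x) for x in rects(t,(0,0,120),(179,23,255),(385,200,520,310),14)]
print('scene blocks');[print(x) for x in rects(s,(0,0,135),(179,24,255),(340,265,500,410),14,80)]
print('fix');[print(x) for x in rects(t,(0,0,60),(179,22,255),(175,215,265,300),10,300)]
print('bar scene');[print(x) for x in rects(s,(3,70,30),(19,255,255),(350,195,430,265),36,300)]
E=np.array
cr=lambda L:E(L,float)/3.7+[170-.36,165-.36]
def show(n,L,z):
    P=ray(t,cr(L),z); print(n,P[:,:2].round(1).tolist())
show('tray rim outer',[(458,190),(660,157),(708,403),(502,440)],56)
show('upright top',[(82,222),(108,222),(118,455),(95,455)],98)
show('fix plate right corners (top)',[(305,217),(318,460)],18)
show('pinhead',[(42,348)],56)
show('shank top: rear mid, front mid',[(522,93),(380,74)],40)
show('tip',[(274,55)],32)
show('rest corners',[(297,97),(517,134)],0)
```

```text
blocks
(440.2, -216.3, 95.0, 37.4, 69.1, array([417., 288.]))
(450.7, -357.8, 97.1, 39.2, 77.0, array([477., 284.]))
(587.0, -218.9, 35.0, 98.2, 36.1, array([416., 227.]))
(598.9, -354.2, 96.3, 46.1, 62.7, array([471., 223.]))
scene blocks
(441.6, -389.8, 25.9, 28.1, 77.9, array([446., 393.]))
(464.0, -331.2, 35.7, 50.0, 81.9, array([425., 368.]))
(428.1, -243.7, 30.4, 28.8, 67.9, array([374., 353.]))
(585.2, -372.2, 46.6, 29.3, 63.1, array([478., 337.]))
(457.3, -191.3, 32.7, 44.7, 68.3, array([360., 327.]))
(618.0, -327.2, 33.8, 51.7, 73.5, array([467., 314.]))
(655.0, -356.3, 41.2, 40.0, 28.5, array([491., 308.]))
(571.7, -197.5, 28.2, 35.0, 40.8, array([399., 293.]))
(682.0, -327.1, 40.1, 81.0, 52.2, array([483., 291.]))
(607.2, -227.3, 74.1, 38.1, 88.3, array([422., 290.]))
fix
(525.6, 262.9, 192.0, 198.9, 88.4, array([223., 254.]))
bar scene
(684.9, -95.8, 88.3, 150.1, 3.2, array([392., 232.]))
tray rim outer [[608.9, 75.3], [628.9, -54.2], [470.7, -81.4], [448.9, 47.3]]
upright top [[582.0, 303.7], [581.8, 287.6], [438.5, 275.8], [438.7, 289.7]]
fix plate right corners (top) [[600.8, 180.1], [440.2, 168.5]]
pinhead [[509.8, 339.0]]
shank top: rear mid, front mid [[677.3, 34.9], [691.7, 128.5]]
tip [[708.3, 200.5]]
rest corners [[688.5, 190.5], [660.3, 40.3]]
```

Run:
```python
from m import *
t=grab('top');s=grab('scene')
cr=lambda L:np.array(L,float)/5+[380-.4,200-.4]
B=dict(A=((587,-218.9),126.1,[(128,178),(235,98)],(188,130)),B=((598.9,-354.2),62.7,[(390,90),(516,148)],(466,100)),C=((440.2,-216.3),69.1,[(119,418),(251,467)],(187,435)),D=((450.7,-357.8),77,[(414,407),(554,436)],(495,413)))
for k,(c,a,dots,f) in B.items():
    u=np.array([np.cos(np.radians(a)),np.sin(np.radians(a))]);n=np.array([-u[1],u[0]])
    dd=ray(t,cr(dots),14)[:,:2]-c; ff=ray(t,cr([f]),50)[:,:2]-c
    print(k,'dots along/perp',(dd@u).round(1),(dd@n).round(1),'fin',(ff@u).round(1),(ff@n).round(1))
# overlay predicted fixture points in scene
f=lambda p:np.array([514.4,240.4,0])+np.array([[.085,.996,0],[-.996,.085,0],[0,0,1]])@np.array(p,float)
pts=[f(p) for p in [(-42,0,56),(-42,70,98),(-42,-70,98),(-56,-70,98),(56,70,22),(56,-70,22),(-80,0,56),(66,82,10),(66,-82,10)]]
trayf=lambda p:np.array([539,-3,0])+np.array([[.168,.986,0],[-.986,.168,0],[0,0,1]])@np.array(p,float)
pts+=[trayf(p) for p in [(-67,-81,56),(67,-81,56),(67,81,56),(-67,81,56)]]
pts+=[(708.3,200.5,32),(677.3,34.9,32)]
for nm,d,(x0,y0,w,h) in (('s',s,(170,140,200,150)),('t',t,(170,165,210,160))):
    im=cv2.cvtColor(d['color'],cv2.COLOR_RGB2BGR)[y0:y0+h,x0:x0+w]; k=3.8
    im=cv2.resize(im,None,fx=k,fy=k,interpolation=cv2.INTER_CUBIC)
    for q in proj(d,pts): cv2.drawMarker(im,tuple(int(v) for v in ((q-[x0,y0]+.5)*k).round()),(0,0,255),cv2.MARKER_CROSS,14,1)
    cv2.imwrite(f'pics/o{nm}.png',im)
```

```text
A dots along/perp [ 32.4 -33.9] [0.7 0.7] fin [4.1] [1.6]
B dots along/perp [ 33.2 -32.8] [5.3 4.5] fin [4.5] [5.5]
C dots along/perp [ 33.7 -32.3] [1.4 1.7] fin [5.9] [2.6]
D dots along/perp [ 33.4 -33.4] [3.5 2.9] fin [5.8] [3.5]
```

View pics/os.png

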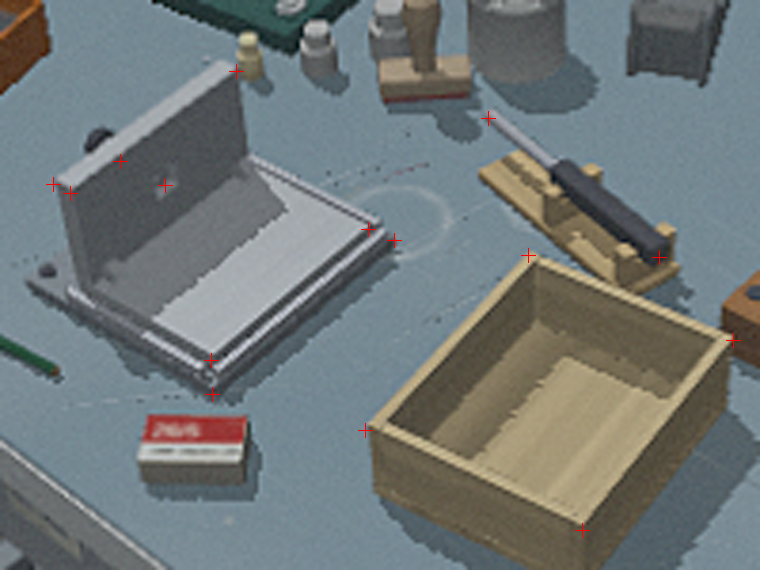

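View pics/ot.png

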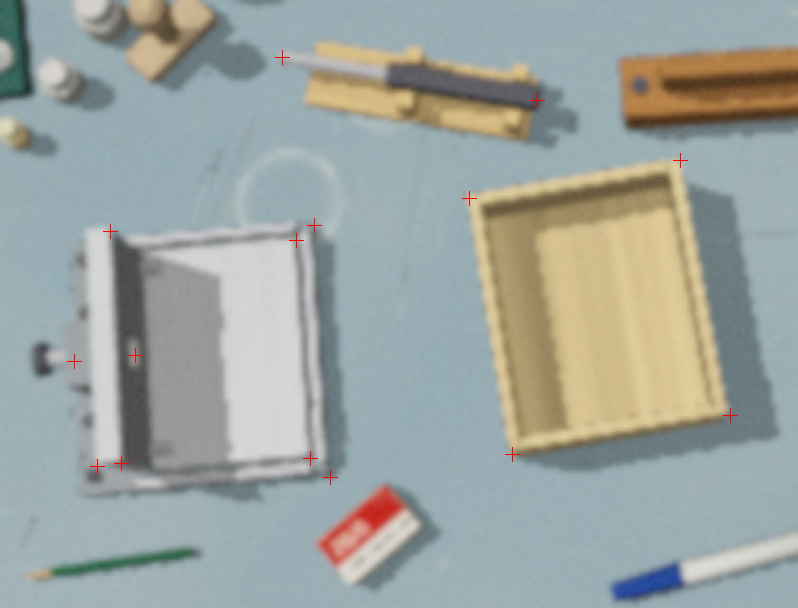

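The bore mark falls on the window in both views: (165,185) in the scene crop and (135,355) in the top crop. The tray corners agree to within 1-2 px. The drift tip and rear marks also fit, so the fixture, tray and drift estimates are good enough to act on.

```bash
cat > plan.py <<'E'
from h import *
import json,sys
def down(yaw): return Ro.from_euler('xyz',[180,0,yaw],degrees=True)
def plan(wps,mm=33,deg=6.0,start=None):
    """wps: (x,y,z,yaw_deg,[mm per row]); prints the calls, returns final commanded pose"""
    st=telemetry.sense()
    if start is None:
        p=np.array(st['eef_pos']);y=np.degrees(st['tcp_rot'][2])
        try:
            c=json.load(open('cmd.json'))
            if np.linalg.norm(np.array(c[:3])-p)<6: p=np.array(c[:3]);y=c[3]
            else: print('CMD MISMATCH',c,p)
        except FileNotFoundError: pass
    else: p=np.array(start[:3],float);y=start[3]
    for w in wps:
        q=np.array(w[:3],float);m=w[4] if len(w)>4 else mm
        while True:
            D=q-p;dy=(w[3]-y+180)%360-180
            n=max(int(np.ceil(np.linalg.norm(D)/m-.02)),int(np.ceil(abs(dy)/deg-.02)),1)
            k=min(n,5)
            loc=down(y).inv().apply(D)/40; rz=-dy/6
            rows=[(loc*(i+1)/n).round(2).tolist() for i in range(k)]; rots=[[0,0,round(rz*(i+1)/n,2)] for i in range(k)]
            print(json.dumps({'dp':rows,'rot':rots}).replace('0.0,','0,').replace(' ',''))
            p=p+down(y).apply(np.array(rows[-1])*40); y=y-rots[-1][2]*6
            if k==n: break
        print('  at',p.round(1),round(y,2))
    json.dump([*p,y],open('cmd.json','w'))
E
python3 - <<'E'
from plan import *
t=grab('top');s=grab('scene')
# press ball triangulation
def pm(d): 
    R=np.array(d['R']);return R,np.array(d['t']).ravel()
u=[(t,(70,240)),(s,(146,34))];A=[];b=[]
for d,x in u:
    q=cv2.undistortPoints(np.array(x,float).reshape(1,1,2),np.array(d['mtx']),np.array(d['D'])).ravel();R,T=pm(d)
    for i in (0,1): A.append(R[i]-q[i]*R[2]);b.append(q[i]*T[2]-T[i])
print('ball',np.linalg.lstsq(np.array(A),np.array(b),rcond=None)[0])
plan([(160.5,604,290,165.1),(686.5,83.5,200,80,38),(686.5,83.5,90,80)],start=(160.553,604.029,231.281,165.115))
E
```

```text
ball [495.04193057 406.0310656  398.71241614]
{"dp":[[0,-0,-0.73],[0,-0,-1.47]],"rot":[[0,0,0.0],[0,0,0.0]]}
  at [160.6 604.  290.1] 165.12
{"dp":[[-0.8,-0.46,0.11],[-1.61,-0.92,0.23],[-2.41,-1.38,0.34],[-3.21,-1.84,0.45],[-4.01,-2.3,0.56]],"rot":[[0,0,0.71],[0,0,1.42],[0,0,2.13],[0,0,2.84],[0,0,3.55]]}
{"dp":[[-0.91,-0.14,0.11],[-1.83,-0.27,0.23],[-2.74,-0.41,0.34],[-3.66,-0.55,0.45],[-4.57,-0.68,0.56]],"rot":[[0,0,0.71],[0,0,1.42],[0,0,2.13],[0,0,2.84],[0,0,3.55]]}
{"dp":[[-0.9,0.2,0.11],[-1.81,0.41,0.23],[-2.71,0.61,0.34],[-3.61,0.82,0.45],[-4.51,1.02,0.57]],"rot":[[0,0,0.71],[0,0,1.42],[0,0,2.13],[0,0,2.83],[0,0,3.54]]}
{"dp":[[-0.77,0.52,0.11],[-1.54,1.04,0.22],[-2.3,1.56,0.34],[-3.07,2.07,0.45],[-3.84,2.59,0.56]],"rot":[[0,0,0.71],[0,0,1.42],[0,0,2.13],[0,0,2.84],[0,0,3.55]]}
  at [686.4  83.5 200.1] 79.98
{"dp":[[0,0,0.69],[0,0,1.38],[0,0,2.06],[0,0,2.75]],"rot":[[0,0,-0.0],[0,0,-0.0],[0,0,-0.0],[0,0,-0.0]]}
  at [686.4  83.5  90.1] 79.98
```

```bash
rm -f cmd.json
python3 - <<'E'
from plan import *
plan([(380,200,231,110,38),(686.5,83.5,200,80,38),(686.5,83.5,90,80)],start=(160.553,604.029,231.281,165.115))
E
```

```text
{"dp":[[-0.61,-0.64,0.0],[-1.21,-1.28,0.0],[-1.82,-1.93,0.0],[-2.43,-2.57,0.0],[-3.04,-3.21,0.0]],"rot":[[0,0,0.71],[0,0,1.41],[0,0,2.12],[0,0,2.83],[0,0,3.53]]}
{"dp":[[-0.8,-0.38,0.0],[-1.6,-0.76,0.0],[-2.39,-1.14,0.0],[-3.19,-1.52,0.0],[-3.99,-1.9,0.0]],"rot":[[0,0,0.71],[0,0,1.41],[0,0,2.12],[0,0,2.83],[0,0,3.53]]}
{"dp":[[-0.88,-0.07,0.0],[-1.76,-0.13,0.0],[-2.65,-0.2,0.01]],"rot":[[0,0,0.71],[0,0,1.42],[0,0,2.13]]}
  at [380.  199.8 230.9] 109.97
{"dp":[[-0.59,0.69,0.09],[-1.19,1.38,0.17],[-1.78,2.07,0.26],[-2.38,2.76,0.34],[-2.97,3.45,0.43]],"rot":[[0,0,0.56],[0,0,1.11],[0,0,1.67],[0,0,2.22],[0,0,2.78]]}
{"dp":[[-0.37,0.83,0.09],[-0.74,1.66,0.17],[-1.12,2.49,0.26],[-1.49,3.33,0.34]],"rot":[[0,0,0.55],[0,0,1.11],[0,0,1.66],[0,0,2.22]]}
  at [686.7  83.5 200.1] 79.97
{"dp":[[-0,-0,0.69],[-0,-0,1.38],[-0,-0,2.06],[-0,-0,2.75]],"rot":[[0,0,-0.0],[0,0,-0.0],[0,0,-0.0],[0,0,-0.0]]}
  at [686.7  83.5  90.1] 79.97
```

>>> play_rows(dp=[[-0.61,-0.64,0.0],[-1.21,-1.28,0.0],[-1.82,-1.93,0.0],[-2.43,-2.57,0.0],[-3.04,-3.21,0.0]], rot=[[0,0,0.71],[0,0,1.41],[0,0,2.12],[0,0,2.83],[0,0,3.53]], fingers=1)

```text
clock: 0.92
eef_pos: [245.5, 447.3, 231.3]
tcp_rot: [3.141, 0.0, 2.509]
contact_force: [0.8, 0.8, -0.1]
opening: 0.999
grasp_force: 0.0
```

>>> play_rows(dp=[[-0.8,-0.38,0.0],[-1.6,-0.76,0.0],[-2.39,-1.14,0.0],[-3.19,-1.52,0.0],[-3.99,-1.9,0.0]], rot=[[0,0,0.71],[0,0,1.41],[0,0,2.12],[0,0,2.83],[0,0,3.53]])

```text
clock: 1.33
eef_pos: [329.9, 291.8, 231.6]
tcp_rot: [3.141, -0.0, 2.139]
contact_force: [0.7, 1.4, -0.1]
opening: 1.0
grasp_force: 0.0
```

>>> play_rows(dp=[[-0.88,-0.07,0.0],[-1.76,-0.13,0.0],[-2.65,-0.2,0.01]], rot=[[0,0,0.71],[0,0,1.42],[0,0,2.13]])

```text
clock: 1.58
eef_pos: [380.6, 198.3, 231.3]
tcp_rot: [3.141, -0.0, 1.916]
contact_force: [0.8, 0.1, 0.5]
opening: 0.998
grasp_force: 0.0
```

>>> play_rows(dp=[[-0.59,0.69,0.09],[-1.19,1.38,0.17],[-1.78,2.07,0.26],[-2.38,2.76,0.34],[-2.97,3.45,0.43]], rot=[[0,0,0.56],[0,0,1.11],[0,0,1.67],[0,0,2.22],[0,0,2.78]])

```text
clock: 2.0
eef_pos: [552.0, 134.2, 213.7]
tcp_rot: [3.141, -0.0, 1.625]
contact_force: [0.8, 0.5, 0.2]
opening: 1.002
grasp_force: 0.0
```

>>> play_rows(dp=[[-0.37,0.83,0.09],[-0.74,1.66,0.17],[-1.12,2.49,0.26],[-1.49,3.33,0.34]], rot=[[0,0,0.55],[0,0,1.11],[0,0,1.66],[0,0,2.22]])

```text
clock: 2.33
eef_pos: [688.2, 82.5, 199.7]
tcp_rot: [-3.141, 0.0, 1.393]
contact_force: [0.6, 1.1, -0.8]
opening: 1.006
grasp_force: 0.0
```

>>> play_rows(dp=[[0,0,0.69],[0,0,1.38],[0,0,2.06],[0,0,2.75],[0,0,2.75]], rot=[[0,0,0],[0,0,0],[0,0,0],[0,0,0],[0,0,0]])

```text
clock: 2.75
eef_pos: [683.0, 82.9, 84.2]
tcp_rot: [-3.133, 0.003, 1.396]
contact_force: [-2.4, -0.0, -1.5]
opening: 1.0
grasp_force: 0.0
```

Run:
```python
from plan import *
d=grab('top','t2.png');grab('scene');st=telemetry.sense();print(st['clock'],st['eef_pos'],st['tcp_rot'])
im=cv2.imread('pics/t2.png')[150:240,220:340]
cv2.imwrite('pics/c3.png',cv2.resize(im,None,fx=5,fy=5,interpolation=cv2.INTER_CUBIC))
plan([(686.7,83.5,18,80,15)])
```

```text
2.85 [686.13280247  83.42593533  89.61409388] [-3.13960863e+00  6.13161174e-04  1.39585486e+00]
{"dp":[[0,0,0.36],[0,0,0.72],[0,0,1.08],[0,0,1.44],[0,0,1.8]],"rot":[[0,0,-0.0],[0,0,-0.0],[0,0,-0.0],[0,0,-0.0],[0,0,-0.0]]}
  at [686.7  83.5  18.1] 79.97
```

View pics/c3.png

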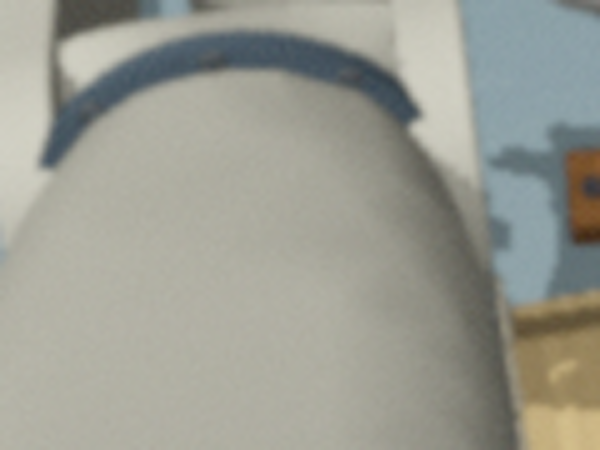

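The arm hides the drift in the top view, but the measured pose has settled on target. I'll go down and grip.

>>> play_rows(dp=[[0,0,0.36],[0,0,0.72],[0,0,1.08],[0,0,1.44],[0,0,1.8]], rot=[[0,0,0],[0,0,0],[0,0,0],[0,0,0],[0,0,0]])

```text
clock: 3.27
eef_pos: [686.4, 83.5, 16.7]
tcp_rot: [-3.141, 0.0, 1.396]
contact_force: [0.7, 0.8, 0.2]
opening: 1.0
grasp_force: 0.0
```

>>> play_rows(dp=[[0,0,0],[0,0,0],[0,0,0],[0,0,0],[0,0,0]], rot=[[0,0,0],[0,0,0],[0,0,0],[0,0,0],[0,0,0]], fingers=0, grip_force=60)

```text
clock: 3.68
eef_pos: [687.4, 83.5, 19.0]
tcp_rot: [3.14, -0.0, 1.396]
contact_force: [-0.1, -0.1, 0.0]
opening: 0.297
grasp_force: 0.0
```

>>> play_rows(dp=[[0,0,0],[0,0,0],[0,0,0],[0,0,0],[0,0,0]], rot=[[0,0,0],[0,0,0],[0,0,0],[0,0,0],[0,0,0]])

```text
clock: 4.1
eef_pos: [687.4, 83.6, 19.1]
tcp_rot: [3.14, -0.0, 1.396]
contact_force: [0.1, -0.0, 6.0]
opening: 0.172
grasp_force: 59.5
```

Run:
```python
from plan import *
plan([(686.7,83.5,130,80),(522.3,147.8,130,94.9),(522.3,147.8,42,94.9,24)])
```

```text
{"dp":[[0,0,-0.7],[0,0,-1.4],[0,0,-2.1],[0,0,-2.8]],"rot":[[0,0,-0.0],[0,0,-0.0],[0,0,-0.0],[0,0,-0.0]]}
  at [686.7  83.5 130.1] 79.97
{"dp":[[0.14,-0.72,0.0],[0.29,-1.44,0.0],[0.43,-2.16,0.0],[0.58,-2.88,0.0],[0.72,-3.61,0.0]],"rot":[[0,0,-0.41],[0,0,-0.83],[0,0,-1.24],[0,0,-1.66],[0,0,-2.07]]}
{"dp":[[0.3,-0.67,0.0]],"rot":[[0,0,-0.42]]}
  at [522.2 147.8 130.1] 94.91
{"dp":[[-0,0,0.55],[-0,0,1.1],[-0,0,1.65],[-0,0,2.2]],"rot":[[0,0,0.0],[0,0,0.0],[0,0,0.0],[0,0,0.0]]}
  at [522.2 147.8  42.1] 94.91
```

>>> play_rows(dp=[[0,0,-0.7],[0,0,-1.4],[0,0,-2.1],[0,0,-2.8]], rot=[[0,0,0],[0,0,0],[0,0,0],[0,0,0]])

```text
clock: 4.43
eef_pos: [686.1, 83.4, 130.9]
tcp_rot: [-3.141, 0.0, 1.396]
contact_force: [0.8, 0.7, -0.2]
opening: 0.168
grasp_force: 58.9
```

>>> play_rows(dp=[[0.14,-0.72,0.0],[0.29,-1.44,0.0],[0.43,-2.16,0.0],[0.58,-2.88,0.0],[0.72,-3.61,0.0]], rot=[[0,0,-0.41],[0,0,-0.83],[0,0,-1.24],[0,0,-1.66],[0,0,-2.07]])

```text
clock: 4.85
eef_pos: [547.9, 137.2, 130.0]
tcp_rot: [-3.141, -0.0, 1.614]
contact_force: [-0.1, -0.0, -0.8]
opening: 0.176
grasp_force: 59.1
```

>>> play_rows(dp=[[0.3,-0.67,0.0],[0.3,-0.67,0.0]], rot=[[0,0,-0.42],[0,0,-0.42]])

```text
clock: 5.02
eef_pos: [516.5, 148.6, 129.4]
tcp_rot: [-3.136, 0.0, 1.66]
contact_force: [0.1, 1.0, -1.9]
opening: 0.172
grasp_force: 59.0
```

>>> play_rows(dp=[[0,0,0.55],[0,0,1.1],[0,0,1.65],[0,0,2.2],[0,0,2.2]], rot=[[0,0,0],[0,0,0],[0,0,0],[0,0,0],[0,0,0]])

```text
clock: 5.43
eef_pos: [519.7, 147.0, 38.6]
tcp_rot: [-3.136, 0.001, 1.656]
contact_force: [-0.5, -0.4, -0.5]
opening: 0.174
grasp_force: 59.0
```

Run:
```python
from plan import *
grab('top','t3.png');d=grab('scene','s3.png');st=telemetry.sense();print(st['clock'],st['eef_pos'],st['tcp_rot'],st['opening'],st['grasp_force'],st['contact_force'])
a=cv2.resize(cv2.imread('pics/s3.png')[140:260,170:300],None,fx=4,fy=4,interpolation=cv2.INTER_CUBIC)
b=cv2.resize(cv2.imread('pics/t3.png')[200:320,175:265],None,fx=3,fy=4,interpolation=cv2.INTER_CUBIC)
cv2.imwrite('pics/c4.png',np.hstack([a,b]))
```

```text
5.5333 [521.80736553 147.60034548  41.77597162] [-3.13975977e+00  3.76521561e-04  1.65634179e+00] 0.16638631381802768 59.00535464286804 [ 0.67475637 -0.06250063 -0.84911702]
```

View pics/c4.png

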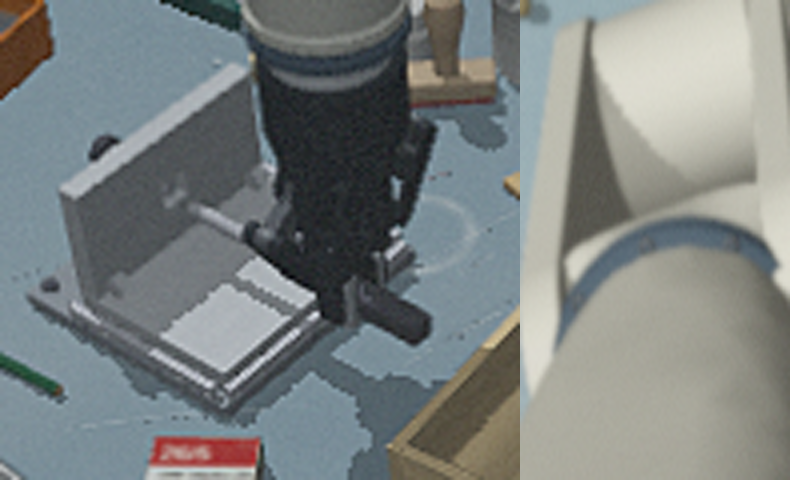

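Run:
```python
from plan import *
d=grab('scene')
st=telemetry.sense();p=st['eef_pos'];y=st['tcp_rot'][2]
u=np.array([np.cos(y),np.sin(y),0])
o=np.array([p[0],p[1],56])+35*u
P=[o+k*u for k in (15,30,50,70,85,100)]+[(510.8,282.2,56)]
print(((proj(d,P)-[170,140]+.5)*4).round(1).tolist())
g=cv2.cvtColor(d['color'],cv2.COLOR_RGB2GRAY)
print(g[178:202,206:236])
```

```text
[[284.5, 253.0], [264.4, 242.4], [237.9, 228.5], [211.9, 214.7], [192.6, 204.5], [173.5, 194.5], [173.3, 194.9]]
[[ 77  75  85  81  87  83  84  83  85  80  83  80  80  87  80  80  83  79
   82  83  82  79  81  78  79  85  83  82  72 126]
 [ 85  82  83  83  82  77  85  82  85  83  85  89  81  82  85  86  85  81
   86  82  87  84  83  84  80  82  82  78  78 107]
 [ 83  83  82  83  80  82  81  77  83  83  81  84  85  84  90  80  85  79
   81  80  83  85  77  84  86  84  88  77  76 115]
 [ 87  82  78  85  80  84  81  84  82  74  85  82  84  85  82  78  76  78
   85  82  82  88  88  82  80  80  80  85 105 139]
 [ 82  83  81  79  83  80  81  74  84  82  84  85  84  87  85  81  81  81
   82  82  84  79  88  89  79  83  91 109 120 125]
 [ 79  80  87  85  86  80  85  79  92  92  90  82  82  80  84  79  82  81
   86  80  86  83  81  81  76  89  94 114 118 109]
 [ 84  84  87  75  84  84  84  84  93  97  87  79  83  85  80  84  86  84
   84  84  81  82  82  87  82  95  97  97 116 119]
 [ 77  86  84  80  87  90  80  85  91 100  92  85  87  84  84  84  82  86
   88  78  81  84  82  83  77  82  94 
[... 1313 characters left out ...]
101 119 120 118 111 101
   92  99 119 138 155 170 161  78  47  54  96 118]
 [ 78  85  81  85  81  83  82  82  85  78  87 110 118 119 120 123 121 118
  114 100  92 102 124 146 121  57  41  54  96 121]
 [ 87  84  80  85  77  84  86  78  80  93 113 122 123 120 125 120 119 119
  122 119 114 100  92 111  84  46  47  62  89  95]
 [ 85  82  80  86  80  83  78  77  97 114 120 123 120 121 123 117 123 117
  121 116 126 119 115 106  81  33  38  48  69  78]
 [ 80  85  84  84  83  76  91 110 119 121 117 117 120 122 119 119 120 122
  125 119 120 119 123 122 126  97  54  48  59  65]
 [ 83  89  84  89  81  89 112 120 125 123 120 119 116 123 119 117 123 121
  123 120 117 122 126 123 123 121 119  50  41  49]]
```

Scene crop: the tip is at about (196,206), against a prediction of (193,205). The nose axis points at the window, centred at about (174,194), so I'll advance slowly along tool x.

>>> play_rows(dp=[[0.1,0,0],[0.2,0,0],[0.3,0,0],[0.4,0,0],[0.5,0,0]], rot=[[0,0,0],[0,0,0],[0,0,0],[0,0,0],[0,0,0]], grip_force=80)

```text
clock: 6.0
eef_pos: [520.7, 168.4, 42.6]
tcp_rot: [3.141, -0.0, 1.657]
contact_force: [0.5, -7.6, -1.0]
opening: 0.163
grasp_force: 83.0
```

>>> play_rows(dp=[[0.05,0,0],[0.1,0,0],[0.15,0,0],[0.2,0,0],[0.25,0,0]], rot=[[0,0,0],[0,0,0],[0,0,0],[0,0,0],[0,0,0]])

```text
clock: 6.42
eef_pos: [519.7, 177.1, 42.2]
tcp_rot: [3.142, 0.001, 1.657]
contact_force: [1.8, -7.4, 0.3]
opening: 0.166
grasp_force: 83.1
```

>>> play_rows(dp=[[0.06,0,0],[0.12,0,0],[0.18,0,0],[0.24,0,0],[0.3,0,0]], rot=[[0,0,0],[0,0,0],[0,0,0],[0,0,0],[0,0,0]])

```text
clock: 6.83
eef_pos: [518.7, 189.1, 42.2]
tcp_rot: [3.142, 0.001, 1.657]
contact_force: [1.8, -7.9, -0.0]
opening: 0.166
grasp_force: 83.1
```

>>> play_rows(dp=[[0.05,0,0],[0.1,0,0],[0.15,0,0],[0.2,0,0],[0.2,0,0]], rot=[[0,0,0],[0,0,0],[0,0,0],[0,0,0],[0,0,0]])

```text
clock: 7.25
eef_pos: [518.0, 197.3, 42.2]
tcp_rot: [3.141, 0.001, 1.657]
contact_force: [1.8, -4.8, 0.4]
opening: 0.165
grasp_force: 82.4
```

Run:
```python
from plan import *
grab('scene','s4.png');st=telemetry.sense();print(st['clock'],st['eef_pos'],st['contact_force'])
a,b=[cv2.resize(cv2.imread(f'pics/{n}.png')[150:220,170:250],None,fx=5,fy=5,interpolation=cv2.INTER_CUBIC) for n in('s3','s4')]
cv2.imwrite('pics/c5.png',np.hstack([a,b]))
```

```text
7.3 [518.05399038 197.3238801   42.19488311] [ 1.74032062 -4.86197392 -0.93652477]
```

View pics/c5.png

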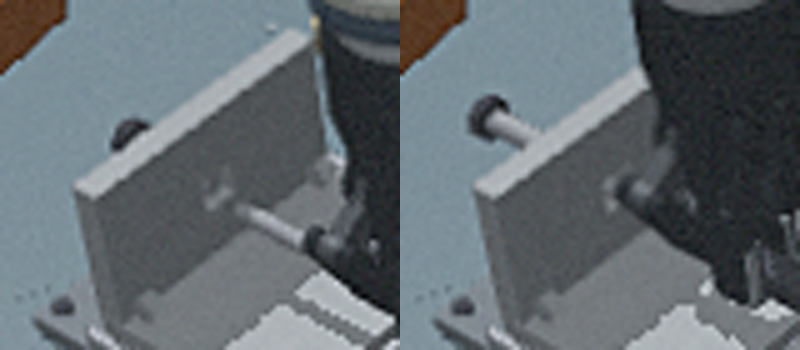

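The pin head moved out by about 10 px, which is roughly 28 mm (left to right image, (133,135) to (88,115)). The pin is out, so I'll retract and return the drift.

Run:
```python
from plan import *
json.dump([517.93,197.62,42.1,94.91],open('cmd.json','w'))
plan([(522.9,139.8,42.1,94.91,15),(522.9,139.8,130,94.9),(686.7,83.5,130,80),(686.7,83.5,19,80,24)])
```

```text
{"dp":[[-0.36,0,0.0],[-0.73,0,0.0],[-1.09,0,0.0],[-1.45,0,0.0]],"rot":[[0,0,-0.0],[0,0,-0.0],[0,0,-0.0],[0,0,-0.0]]}
  at [522.9 139.8  42.1] 94.91
{"dp":[[-0,0,-0.73],[-0,0,-1.46],[-0,0,-2.2]],"rot":[[0,0,0.0],[0,0,0.0],[0,0,0.0]]}
  at [522.9 139.8 130.1] 94.91
{"dp":[[-0.29,0.66,0.0],[-0.58,1.32,0.0],[-0.88,1.98,0.0],[-1.17,2.64,0.0],[-1.46,3.3,0.0]],"rot":[[0,0,0.41],[0,0,0.83],[0,0,1.24],[0,0,1.66],[0,0,2.07]]}
{"dp":[[-0.14,0.71,0.0]],"rot":[[0,0,0.42]]}
  at [686.8  83.7 130.1] 79.97
{"dp":[[-0,-0,0.56],[-0,-0,1.11],[-0,-0,1.67],[-0,-0,2.22],[-0.01,-0,2.78]],"rot":[[0,0,-0.0],[0,0,-0.0],[0,0,-0.0],[0,0,-0.0],[0,0,-0.01]]}
  at [686.8  83.3  18.9] 80.03
```

>>> play_rows(dp=[[-0.36,0,0],[-0.73,0,0],[-1.09,0,0],[-1.45,0,0],[-1.45,0,0]], rot=[[0,0,0],[0,0,0],[0,0,0],[0,0,0],[0,0,0]])

```text
clock: 7.72
eef_pos: [522.7, 138.3, 42.1]
tcp_rot: [-3.141, 0.0, 1.656]
contact_force: [-0.1, 0.3, -2.0]
opening: 0.171
grasp_force: 82.3
```

>>> play_rows(dp=[[0,0,-0.73],[0,0,-1.46],[0,0,-2.2]], rot=[[0,0,0],[0,0,0],[0,0,0]])

```text
clock: 7.97
eef_pos: [522.3, 140.3, 130.7]
tcp_rot: [-3.14, 0.0, 1.656]
contact_force: [1.3, 0.6, -1.8]
opening: 0.163
grasp_force: 82.3
```

>>> play_rows(dp=[[-0.29,0.66,0.0],[-0.58,1.32,0.0],[-0.88,1.98,0.0],[-1.17,2.64,0.0],[-1.46,3.3,0.0]], rot=[[0,0,0.41],[0,0,0.83],[0,0,1.24],[0,0,1.66],[0,0,2.07]])

```text
clock: 8.38
eef_pos: [660.6, 93.4, 130.2]
tcp_rot: [3.141, -0.0, 1.438]
contact_force: [0.6, 1.0, -0.9]
opening: 0.166
grasp_force: 82.4
```

>>> play_rows(dp=[[-0.14,0.71,0.0],[-0.14,0.71,0.0],[-0.14,0.71,0.0]], rot=[[0,0,0.42],[0,0,0.42],[0,0,0.42]])

```text
clock: 8.63
eef_pos: [687.6, 83.9, 129.6]
tcp_rot: [-3.141, -0.0, 1.395]
contact_force: [-1.0, 0.1, -1.9]
opening: 0.167
grasp_force: 82.3
```

>>> play_rows(dp=[[0,0,0.56],[0,0,1.11],[0,0,1.67],[0,0,2.0],[0,0,2.0]], rot=[[0,0,0],[0,0,0],[0,0,0],[0,0,0],[0,0,0]])

```text
clock: 9.05
eef_pos: [683.6, 84.2, 46.8]
tcp_rot: [-3.136, 0.002, 1.397]
contact_force: [-0.9, 0.1, -1.3]
opening: 0.164
grasp_force: 82.4
```

Run:
```python
from plan import *
grab('scene','s5.png');st=telemetry.sense();print(st['clock'],st['eef_pos'],st['contact_force'],st['opening'],st['grasp_force'])
a=cv2.resize(cv2.imread('pics/s5.png')[120:240,180:380],None,fx=4,fy=4,interpolation=cv2.INTER_CUBIC)
cv2.imwrite('pics/c6.png',a)
```

```text
9.1 [684.99970727  84.28254766  48.7243305 ] [-0.56827888 -0.34808878 -1.27632444] 0.16531916885352474 82.36858248710632
```

View pics/c6.png

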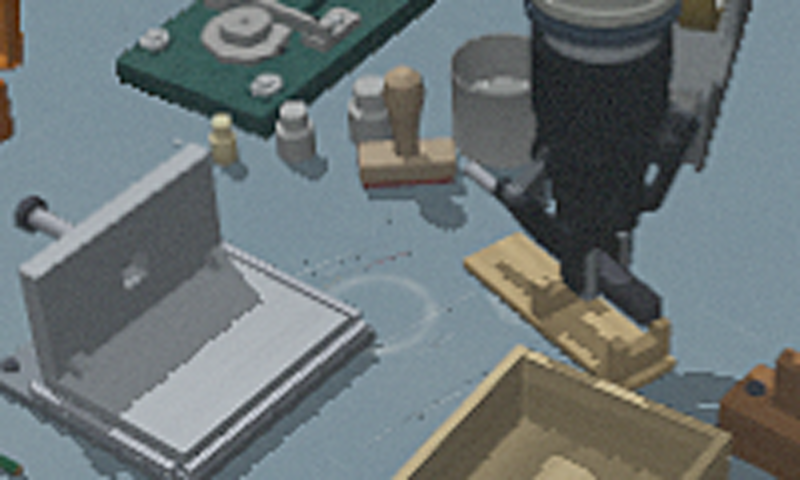

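The picture shows the drift level above the rest (tip at (465,170), rear at (650,300)), and the pin standing out with its head at (32,215). I'll lower and release.

>>> play_rows(dp=[[0,0,0.2],[0,0,0.4],[0,0,0.6],[0,0,0.78],[0,0,0.78]], rot=[[0,0,0],[0,0,0],[0,0,0],[0,0,0],[0,0,0]])

```text
clock: 9.52
eef_pos: [687.1, 83.8, 19.2]
tcp_rot: [3.141, -0.0, 1.396]
contact_force: [-1.1, 0.2, 1.4]
opening: 0.17
grasp_force: 82.6
```

>>> play_rows(dp=[[0,0,0],[0,0,0],[0,0,0],[0,0,0],[0,0,0]], rot=[[0,0,0],[0,0,0],[0,0,0],[0,0,0],[0,0,0]], fingers=0.6)

```text
clock: 9.93
eef_pos: [686.8, 83.7, 18.8]
tcp_rot: [-3.142, -0.0, 1.396]
contact_force: [0.2, -0.2, -0.5]
opening: 0.602
grasp_force: 0.0
```

>>> play_rows(dp=[[0,0,-0.5],[0,0,-1.0],[0,0,-1.6],[0,0,-2.3],[0,0,-3.0]], rot=[[0,0,0],[0,0,0],[0,0,0],[0,0,0],[0,0,0]])

```text
clock: 10.35
eef_pos: [686.4, 83.7, 139.7]
tcp_rot: [-3.141, 0.0, 1.396]
contact_force: [0.3, 0.7, -0.1]
opening: 0.594
grasp_force: 0.0
```

Run:
```python
from plan import *
from m import rects
json.dump([686.8,83.7,138.9,79.97],open('cmd.json','w'))
t=grab('top','t6.png');s=grab('scene','s6.png')
gt=cv2.cvtColor(t['color'],cv2.COLOR_RGB2GRAY);gs=cv2.cvtColor(s['color'],cv2.COLOR_RGB2GRAY)
print(gt[255,185:215],gt[222:234,197],gt[282:296,200])
# fixture frame prediction, sample scene along the top-face centre line past the ends
ex=np.array([.085,-.996,0]);ey=np.array([.996,.085,0]);o=np.array([514.4,240.4,0])
for d,g in((t,gt),(s,gs)):
    for sgn in(1,-1):
        ys=np.arange(58,84,2); P=[o-49*ex+sgn*y*ey+[0,0,98] for y in ys]
        q=proj(d,P).astype(np.float32); print(sgn,list(zip(ys.tolist(),cv2.remap(g,q[:,0],q[:,1],cv2.INTER_LINEAR).ravel().tolist())))
    for y in(-40,40):
        xs=np.arange(-70,-30,2);q=proj(d,[o+x*ex+y*ey+[0,0,98] for x in xs]).astype(np.float32)
        print('x',y,list(zip(xs.tolist(),cv2.remap(g,q[:,0],q[:,1],cv2.INTER_LINEAR).ravel().tolist())))
```

```text
[161 158 155 155 153 157 157 133  85  63  66  93 140 164 175 176 181 182
 185 185 186 187 187 188 188 188 187 188 187 188] [158 160 173 189 196 197 189 157  97  58  52  50] [185 185 185 186 187 186 186 186 188 185 188 188 189 187]
1 [(58, 114), (60, 147), (62, 177), (64, 197), (66, 202), (68, 202), (70, 196), (72, 183), (74, 168), (76, 160), (78, 159), (80, 158), (82, 158)]
-1 [(58, 185), (60, 185), (62, 186), (64, 187), (66, 186), (68, 186), (70, 186), (72, 186), (74, 186), (76, 185), (78, 186), (80, 186), (82, 186)]
x -40 [(-70, 152), (-68, 146), (-66, 124), (-64, 90), (-62, 107), (-60, 141), (-58, 164), (-56, 174), (-54, 177), (-52, 179), (-50, 181), (-48, 184), (-46, 186), (-44, 185), (-42, 184), (-40, 186), (-38, 187), (-36, 187), (-34, 187), (-32, 187)]
x 40 [(-70, 156), (-68, 155), (-66, 154), (-64, 155), (-62, 155), (-60, 157), (-58, 158), (-56, 156), (-54, 131), (-52, 94), (-50, 73), (-48, 63), (-46, 58), (-44, 53), (-42, 58), (-40, 67), (-38, 89), (-36, 127), (-34, 155), (-32, 171)]
1 [(58, 179), (60, 178), (62, 178), (64, 178), (66, 178), (68, 181), (70, 180), (72, 173), (74, 156), (76, 141), (78, 132), (80, 146), (82, 165)]
-1 [(58, 181), (60, 181), (62, 182), (64, 175), (66, 155), (68, 114), (70, 91), (72, 102), (74, 136), (76, 145), (78, 144), (80, 141), (82, 139)]
x -40 [(-70, 143), (-68, 144), (-66, 144), (-64, 143), (-62, 140), (-60, 145), (-58, 162), (-56, 175), (-54, 179), (-52, 179), (-50, 179), (-48, 180), (-46, 167), (-44, 141), (-42, 102), (-40, 85), (-38, 81), (-36, 83), (-34, 86), (-32, 87)]
x 40 [(-70, 139), (-68, 140), (-66, 139), (-64, 138), (-62, 138), (-60, 141), (-58, 155), (-56, 168), (-54, 178), (-52, 178), (-50, 178), (-48, 178), (-46, 169), (-44, 142), (-42, 102), (-40, 81), (-38, 81), (-36, 82), (-34, 84), (-32, 86)]
```

Run:
```python
from plan import *
t=grab('top');gt=cv2.cvtColor(cv2.imread('pics/top0.png'),cv2.COLOR_BGR2GRAY)
ex=np.array([.085,-.996,0]);ey=np.array([.996,.085,0]);o=np.array([514.4,240.4,0])
sm=lambda P:cv2.remap(gt,*proj(t,P).astype(np.float32).T.reshape(2,-1,1),cv2.INTER_LINEAR).ravel().tolist()
for sgn in(1,-1):
    ys=np.arange(58,86,2); print(sgn,list(zip(ys.tolist(),sm([o-49*ex+sgn*y*ey+[0,0,98] for y in ys]))))
for y in(-50,-30,30,50):
    xs=np.arange(-66,-34,2);print('x',y,list(zip(xs.tolist(),sm([o+x*ex+y*ey+[0,0,98] for x in xs]))))
# tray rim edges
ex=np.array([np.cos(np.radians(-80.3)),np.sin(np.radians(-80.3)),0]);ey=np.array([-ex[1],ex[0],0]);o=np.array([539,-3,0])
for nm,f in(('x+',lambda r,y:r*ex+y*ey),('x-',lambda r,y:-r*ex+y*ey)):
    for y in(-50,50): rs=np.arange(50,80,2);print(nm,y,list(zip(rs.tolist(),sm([o+f(r,y)+[0,0,56] for r in rs]))))
for nm,g in(('y+',1),('y-',-1)):
    for x in(-40,40): rs=np.arange(64,94,2);print(nm,x,list(zip(rs.tolist(),sm([o+x*ex+g*r*ey+[0,0,56] for r in rs]))))
```

```text
1 [(58, 213), (60, 213), (62, 213), (64, 213), (66, 213), (68, 211), (70, 205), (72, 192), (74, 177), (76, 167), (78, 168), (80, 167), (82, 167), (84, 167)]
-1 [(58, 212), (60, 212), (62, 211), (64, 212), (66, 202), (68, 174), (70, 152), (72, 153), (74, 160), (76, 163), (78, 163), (80, 161), (82, 162), (84, 159)]
x -50 [(-66, 168), (-64, 164), (-62, 161), (-60, 162), (-58, 174), (-56, 193), (-54, 205), (-52, 211), (-50, 212), (-48, 211), (-46, 207), (-44, 191), (-42, 156), (-40, 112), (-38, 85), (-36, 79)]
x -30 [(-66, 167), (-64, 161), (-62, 156), (-60, 158), (-58, 171), (-56, 190), (-54, 204), (-52, 211), (-50, 210), (-48, 211), (-46, 207), (-44, 189), (-42, 156), (-40, 114), (-38, 84), (-36, 77)]
x 30 [(-66, 166), (-64, 164), (-62, 164), (-60, 167), (-58, 180), (-56, 199), (-54, 209), (-52, 213), (-50, 212), (-48, 212), (-46, 208), (-44, 190), (-42, 155), (-40, 110), (-38, 83), (-36, 78)]
x 50 [(-66, 154), (-64, 151), (-62, 145), (-60, 136), (-58, 153), (-56, 185), (-54, 204), (-52, 211), (-50, 213), (-48, 212), (-46, 207), (-44, 191), (-42, 157), (-40, 112), (-38, 88), (-36, 79)]
[... 677 characters left out ...]
), (78, 166)]
y+ -40 [(64, 128), (66, 113), (68, 100), (70, 91), (72, 102), (74, 131), (76, 166), (78, 193), (80, 199), (82, 193), (84, 180), (86, 172), (88, 169), (90, 168), (92, 169)]
y+ 40 [(64, 127), (66, 112), (68, 98), (70, 92), (72, 105), (74, 135), (76, 169), (78, 195), (80, 199), (82, 191), (84, 179), (86, 173), (88, 171), (90, 171), (92, 169)]
y- -40 [(64, 138), (66, 139), (68, 141), (70, 150), (72, 169), (74, 192), (76, 194), (78, 171), (80, 134), (82, 108), (84, 106), (86, 114), (88, 116), (90, 118), (92, 122)]
y- 40 [(64, 200), (66, 200), (68, 200), (70, 199), (72, 198), (74, 200), (76, 197), (78, 177), (80, 144), (82, 113), (84, 111), (86, 115), (88, 118), (90, 119), (92, 119)]
```

Run:
```python
from plan import *
t=grab('scene');gt=cv2.cvtColor(cv2.imread('pics/scene0.png'),cv2.COLOR_BGR2GRAY)
sm=lambda P:cv2.remap(gt,*proj(t,P).astype(np.float32).T.reshape(2,-1,1),cv2.INTER_LINEAR).ravel().tolist()
a=np.radians(-80.6);ex=np.array([np.cos(a),np.sin(a),0]);ey=np.array([-ex[1],ex[0],0]);o=np.array([540.6,-1.5,0])
for nm,g in(('x+',1),('x-',-1)):
    for y in(-50,50): rs=np.arange(52,78,2);print(nm,y,list(zip(rs.tolist(),sm([o+g*r*ex+y*ey+[0,0,56] for r in rs]))))
for nm,g in(('y+',1),('y-',-1)):
    for x in(-40,40): rs=np.arange(66,92,2);print(nm,x,list(zip(rs.tolist(),sm([o+x*ex+g*r*ey+[0,0,56] for r in rs]))))
```

```text
x+ -50 [(52, 155), (54, 158), (56, 160), (58, 163), (60, 161), (62, 161), (64, 167), (66, 157), (68, 80), (70, 75), (72, 78), (74, 76), (76, 76)]
x+ 50 [(52, 90), (54, 91), (56, 87), (58, 88), (60, 116), (62, 163), (64, 178), (66, 155), (68, 92), (70, 76), (72, 79), (74, 77), (76, 73)]
x- -50 [(52, 80), (54, 81), (56, 79), (58, 75), (60, 119), (62, 163), (64, 168), (66, 154), (68, 132), (70, 129), (72, 130), (74, 131), (76, 132)]
x- 50 [(52, 80), (54, 79), (56, 80), (58, 78), (60, 114), (62, 171), (64, 179), (66, 163), (68, 139), (70, 129), (72, 134), (74, 135), (76, 136)]
y+ -40 [(66, 97), (68, 95), (70, 94), (72, 88), (74, 86), (76, 125), (78, 174), (80, 168), (82, 147), (84, 135), (86, 142), (88, 102), (90, 64)]
y+ 40 [(66, 97), (68, 97), (70, 94), (72, 87), (74, 96), (76, 146), (78, 172), (80, 177), (82, 149), (84, 115), (86, 128), (88, 132), (90, 131)]
y- -40 [(66, 83), (68, 80), (70, 79), (72, 90), (74, 151), (76, 177), (78, 170), (80, 122), (82, 88), (84, 94), (86, 96), (88, 98), (90, 95)]
y- 40 [(66, 162), (68, 163), (70, 163), (72, 157), (74, 164), (76, 168), (78, 162), (80, 117), (82, 87), (84, 94), (86, 96), (88, 95), (90, 94)]
```

Run:
```python
from plan import *
plan([(513,290.3,170,4.9,36),(513,290.3,100,4.9,24),(513,290.3,73.5,4.9,7)])
print('---');plan([(513,290.3,170,4.9,25),(533.2,47,170,9.4,30)],start=(513,290.3,73.5,4.9))
```

```text
{"dp":[[0.33,-0.4,-0.06],[0.67,-0.8,-0.12],[1.0,-1.19,-0.18],[1.33,-1.59,-0.24],[1.67,-1.99,-0.3]],"rot":[[0,0,0.96],[0,0,1.92],[0,0,2.89],[0,0,3.85],[0,0,4.81]]}
{"dp":[[0.1,-0.51,-0.06],[0.2,-1.02,-0.12],[0.3,-1.53,-0.18],[0.4,-2.04,-0.24],[0.49,-2.55,-0.3]],"rot":[[0,0,0.96],[0,0,1.93],[0,0,2.89],[0,0,3.85],[0,0,4.81]]}
{"dp":[[-0.16,-0.49,-0.06],[-0.32,-0.99,-0.12],[-0.47,-1.48,-0.18]],"rot":[[0,0,0.96],[0,0,1.93],[0,0,2.89]]}
  at [513.1 290.3 170.1] 4.91
{"dp":[[-0,-0,0.58],[-0,-0,1.17],[-0,-0,1.75]],"rot":[[0,0,0.0],[0,0,0.0],[0,0,0.0]]}
  at [513.1 290.3 100.1] 4.91
{"dp":[[-0,-0,0.17],[-0,-0,0.33],[-0,-0,0.5],[-0,-0,0.67]],"rot":[[0,0,0.0],[0,0,0.0],[0,0,0.0],[0,0,0.0]]}
  at [513.1 290.3  73.3] 4.91
---
{"dp":[[0,0,-0.6],[0,0,-1.21],[0,0,-1.81],[0,0,-2.41]],"rot":[[0,0,-0.0],[0,0,-0.0],[0,0,-0.0],[0,0,-0.0]]}
  at [513.  290.3 169.9] 4.9
{"dp":[[-0,0.68,-0.0],[-0,1.36,-0.0],[-0.01,2.03,-0.0],[-0.01,2.71,-0.0],[-0.01,3.39,-0.0]],"rot":[[0,0,-0.08],[0,0,-0.17],[0,0,-0.25],[0,0,-0.33],[0,0,-0.42]]}
{"dp":[[-0.03,0.68,-0.0],[-0.06,1.36,-0.0],[-0.09,2.03,-0.0],[-0.13,2.71,-0.0]],"rot":[[0,0,-0.08],[0,0,-0.16],[0,0,-0.25],[0,0,-0.33]]}
  at [533.   47.  169.9] 9.4
```

>>> play_rows(dp=[[0.33,-0.4,-0.06],[0.67,-0.8,-0.12],[1.0,-1.19,-0.18],[1.33,-1.59,-0.24],[1.67,-1.99,-0.3]], rot=[[0,0,0.96],[0,0,1.92],[0,0,2.89],[0,0,3.85],[0,0,4.81]], fingers=1)

```text
clock: 10.97
eef_pos: [618.3, 163.7, 149.1]
tcp_rot: [-3.14, 0.002, 0.887]
contact_force: [0.1, 1.8, 0.0]
opening: 1.004
grasp_force: 0.0
```

>>> play_rows(dp=[[0.1,-0.51,-0.06],[0.2,-1.02,-0.12],[0.3,-1.53,-0.18],[0.4,-2.04,-0.24],[0.49,-2.55,-0.3]], rot=[[0,0,0.96],[0,0,1.93],[0,0,2.89],[0,0,3.85],[0,0,4.81]])

```text
clock: 11.38
eef_pos: [551.3, 243.0, 161.3]
tcp_rot: [3.142, 0.003, 0.383]
contact_force: [0.7, -0.0, 1.4]
opening: 0.997
grasp_force: 0.0
```

>>> play_rows(dp=[[-0.16,-0.49,-0.06],[-0.32,-0.99,-0.12],[-0.47,-1.48,-0.18],[-0.47,-1.48,-0.18],[-0.47,-1.48,-0.18]], rot=[[0,0,0.96],[0,0,1.93],[0,0,2.89],[0,0,2.89],[0,0,2.89]])

```text
clock: 11.8
eef_pos: [512.1, 290.5, 168.9]
tcp_rot: [3.141, 0.002, 0.089]
contact_force: [0.7, -0.4, -0.4]
opening: 0.998
grasp_force: 0.0
```

>>> play_rows(dp=[[0,0,0.58],[0,0,1.17],[0,0,1.75]], rot=[[0,0,0],[0,0,0],[0,0,0]])

```text
clock: 12.05
eef_pos: [513.6, 289.4, 98.7]
tcp_rot: [3.141, -0.0, 0.088]
contact_force: [0.3, 0.1, 0.7]
opening: 0.994
grasp_force: 0.0
```

>>> play_rows(dp=[[0,0,0.17],[0,0,0.33],[0,0,0.5],[0,0,0.67],[0,0,0.67]], rot=[[0,0,0],[0,0,0],[0,0,0],[0,0,0],[0,0,0]])

```text
clock: 12.47
eef_pos: [513.1, 290.0, 72.6]
tcp_rot: [3.141, 0.001, 0.086]
contact_force: [-0.3, 0.6, -0.4]
opening: 1.003
grasp_force: 0.0
```

>>> play_rows(dp=[[0,0,0],[0,0,0],[0,0,0],[0,0,0],[0,0,0]], rot=[[0,0,0],[0,0,0],[0,0,0],[0,0,0],[0,0,0]], fingers=0, grip_force=60)

```text
clock: 12.88
eef_pos: [513.4, 290.5, 73.7]
tcp_rot: [-3.141, -0.001, 0.086]
contact_force: [0.7, -0.1, 0.3]
opening: 0.303
grasp_force: 0.0
```

>>> play_rows(dp=[[0,0,0],[0,0,0],[0,0,0],[0,0,0],[0,0,0]], rot=[[0,0,0],[0,0,0],[0,0,0],[0,0,0],[0,0,0]], grip_force=110)

```text
clock: 13.3
eef_pos: [513.3, 290.5, 73.9]
tcp_rot: [-3.141, -0.0, 0.086]
contact_force: [-1.8, -0.5, 5.8]
opening: 0.137
grasp_force: 108.2
```

>>> play_rows(dp=[[0,0,-0.2],[0,0,-0.5],[0,0,-1.0],[0,0,-1.7],[0,0,-2.41]], rot=[[0,0,0],[0,0,0],[0,0,0],[0,0,0],[0,0,0]])

```text
clock: 13.72
eef_pos: [512.4, 289.9, 170.8]
tcp_rot: [3.141, 0.002, 0.086]
contact_force: [1.1, -0.6, -4.6]
opening: 0.141
grasp_force: 107.5
```

>>> play_rows(dp=[[0,0.68,0],[0,1.36,0],[-0.01,2.03,0],[-0.01,2.71,0],[-0.01,3.39,0]], rot=[[0,0,-0.08],[0,0,-0.17],[0,0,-0.25],[0,0,-0.33],[0,0,-0.42]])

```text
clock: 14.13
eef_pos: [524.1, 154.0, 170.6]
tcp_rot: [-3.142, -0.0, 0.131]
contact_force: [0.3, -0.2, -3.6]
opening: 0.138
grasp_force: 108.0
```

>>> play_rows(dp=[[-0.03,0.68,0],[-0.06,1.36,0],[-0.09,2.03,0],[-0.13,2.71,0],[-0.13,2.71,0]], rot=[[0,0,-0.08],[0,0,-0.16],[0,0,-0.25],[0,0,-0.33],[0,0,-0.33]])

```text
clock: 14.55
eef_pos: [533.2, 43.2, 170.5]
tcp_rot: [3.14, 0.0, 0.163]
contact_force: [0.6, -0.0, -4.1]
opening: 0.137
grasp_force: 108.4
```

Run:
```python
from plan import *
grab('scene','s7.png');st=telemetry.sense();print(st['clock'],st['eef_pos'],st['tcp_rot'],st['contact_force'],st['opening'],st['grasp_force'])
```

```text
14.6 [533.22841797  45.03598219 170.41318401] [ 3.14123228e+00 -1.87437593e-04  1.61388131e-01] [-0.0196417   0.23556258 -3.99542429] 0.14035502327872132 108.41965556144714
```

View pics/s7.png

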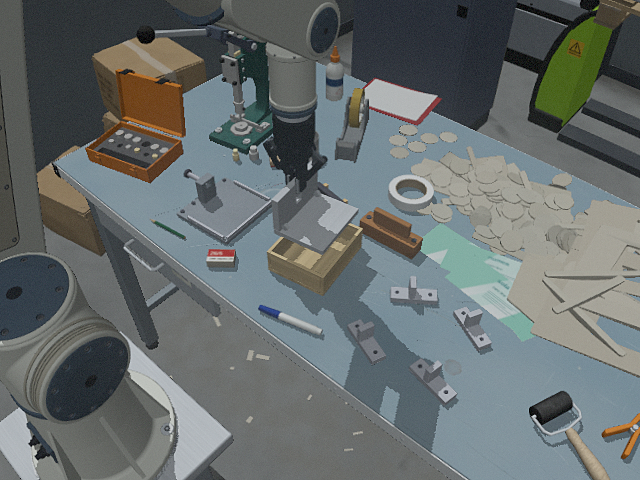

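The elbow hangs level over the tray with its foot at about (315,215). I'll lower it with force checks.

>>> play_rows(dp=[[0,0,0.4],[0,0,0.8],[0,0,1.1],[0,0,1.1]], rot=[[0,0,0],[0,0,0],[0,0,0],[0,0,0]])

```text
clock: 14.93
eef_pos: [531.5, 47.7, 124.0]
tcp_rot: [-3.141, 0.004, 0.164]
contact_force: [-1.0, -0.0, -3.6]
opening: 0.137
grasp_force: 108.2
```

>>> play_rows(dp=[[0,0,0.15],[0,0,0.3],[0,0,0.45],[0,0,0.6],[0,0,0.7]], rot=[[0,0,0],[0,0,0],[0,0,0],[0,0,0],[0,0,0]])

```text
clock: 15.35
eef_pos: [533.2, 47.1, 97.2]
tcp_rot: [-3.142, 0.0, 0.164]
contact_force: [-0.3, 0.3, -2.7]
opening: 0.138
grasp_force: 108.5
```

>>> play_rows(dp=[[0,0,0.15],[0,0,0.3],[0,0,0.45],[0,0,0.58],[0,0,0.66]], rot=[[0,0,0],[0,0,0],[0,0,0],[0,0,0],[0,0,0]])

```text
clock: 15.77
eef_pos: [533.0, 47.0, 70.8]
tcp_rot: [-3.141, 0.001, 0.164]
contact_force: [-19.8, -0.9, 50.2]
opening: 0.137
grasp_force: 116.6
```

>>> play_rows(dp=[[0,0,0.03],[0,0,0.05],[0,0,0.05]], rot=[[0,0,0],[0,0,0],[0,0,0]])

```text
clock: 16.02
eef_pos: [532.9, 47.0, 70.8]
tcp_rot: [-3.142, 0.001, 0.164]
contact_force: [-9.4, -0.8, 21.6]
opening: 0.136
grasp_force: 112.2
```

>>> play_rows(dp=[[0,0,-0.03],[0,0,-0.03],[0,0,-0.03],[0,0,-0.03],[0,0,-0.03]], rot=[[0,0,0],[0,0,0],[0,0,0],[0,0,0],[0,0,0]], fingers=0.5)

```text
clock: 16.43
eef_pos: [533.4, 47.0, 70.4]
tcp_rot: [3.142, -0.0, 0.164]
contact_force: [-0.3, 0.2, 0.1]
opening: 0.5
grasp_force: 0.0
```

>>> play_rows(dp=[[0,0,-0.5],[0,0,-1.2],[0,0,-2.0],[0,0,-2.8],[0,0,-3.5]], rot=[[0,0,0],[0,0,0],[0,0,0],[0,0,0],[0,0,0]])

```text
clock: 16.85
eef_pos: [533.4, 47.0, 212.3]
tcp_rot: [3.142, -0.001, 0.164]
contact_force: [0.7, 0.1, -0.4]
opening: 0.5
grasp_force: 0.0
```

Run:
```python
from plan import *
from m import rects
json.dump([533.0,47.0,210.7,9.4],open('cmd.json','w'))
s=grab('scene','s8.png');st=telemetry.sense();print(st['clock'],st['eef_pos'],st['contact_force'])
s0=cv2.imread('pics/scene0.png');s8=cv2.imread('pics/s8.png')
df=cv2.absdiff(s0,s8).max(2)[270:420,340:500];print('block region diff',(df>40).sum(), 'bar diff',(cv2.absdiff(s0,s8).max(2)[195:260,355:425]>40).sum())
# blocks and bar: plan fin grasp from A..D
```

```text
16.9 [536.18672622  47.28935288 217.50068557] [ 2.25719887 -0.11170385  4.511097  ]
block region diff 3952 bar diff 0
```

```bash
cat >> m.py <<'E'
def blocks(d,vmin=60):
    g=cv2.cvtColor(d['color'],cv2.COLOR_RGB2GRAY)
    for x in rects(d,(0,0,vmin),(179,24,255),(375,190,530,320),14):
        cx,cy,w,h,a,c=x
        if not (85<max(w,h)<110): print('?',x);continue
        a=a if w>h else a+90
        u=np.array([np.cos(np.radians(a)),np.sin(np.radians(a))]);n=np.array([-u[1],u[0]]);dots=[]
        # dark spots near +-33 along, found as local minimum patch centroid
        for sg in(1,-1):
            best=[]
            for al in np.arange(26,41,.5):
                for pe in np.arange(-9,10,.5):
                    best.append(((sg*al,pe),np.array([cx,cy])+sg*al*u+pe*n))
            q=proj(d,[[*b[1],14] for b in best]).astype(np.float32)
            v=cv2.remap(g,q[:,:1].copy(),q[:,1:].copy(),cv2.INTER_LINEAR).ravel().astype(float)
            wt=np.clip(np.median(v)-15-v,0,None); pts=np.array([b[0] for b in best]); keep=np.hypot(*(pts-pts[v.argmin()]).T)<5; wt=wt*keep
            dots.append((pts*wt[:,None]).sum(0)/max(wt.sum(),1e-6))
        dots=np.array(dots); mid=dots.mean(0); dirv=dots[0]-dots[1]
        cen=np.array([cx,cy])+mid[0]*u+mid[1]*n; ang=a+np.degrees(np.arctan2(dirv[1],dirv[0]))
        print('cen',cen.round(1),'ang',round(ang,1),'rect',x[:5],'dots',dots.round(1).tolist())
E
python3 - <<'E'
from m import *
d=grab('top','t8.png'); blocks(d)
E
```

```text
cen [ 438.8 -214.9] ang 68.8 rect (440.0, -216.3, 95.0, 37.8, 69.5) dots [[33.7, 1.2], [-32.0, 2.1]]
cen [ 447.9 -356.8] ang 77.6 rect (450.5, -358.0, 96.2, 39.4, 77.2) dots [[33.8, 3.0], [-32.6, 2.6]]
cen [ 586.8 -219.9] ang 125.9 rect (589.4, -217.1, 41.1, 98.3, 35.3) dots [[32.2, 4.1], [-33.7, 3.4]]
cen [ 594.9 -351.6] ang 62.4 rect (598.8, -354.4, 96.9, 46.1, 62.7) dots [[33.7, 4.5], [-32.3, 4.9]]
? (663.7, -337.8, 111.0, 30.5, 89.2, array([463., 195.]))
```

```bash
cat > blk.py <<'E'
from plan import *
def blk(pick,slot,first=None):
    ex,ey=np.array([.163,-.987]),np.array([.987,.163]); q=np.array([541.2,-1.4])+3.0*ex+slot*ey
    st=[(*first,pick[2])] if first else []
    plan(st+[(pick[0],pick[1],135,pick[2],36),(pick[0],pick[1],21,pick[2],23)])
    print('-- lift'); plan([(pick[0],pick[1],135,pick[2],25),(q[0],q[1],135,9.4,34),(q[0],q[1],66,9.4,23),(q[0],q[1],41.5,9.4,6)],start=json.load(open('cmd.json')))
    print('-- up'); plan([(q[0],q[1],135,9.4,32)],start=json.load(open('cmd.json')))
E
python3 -c "
from blk import *
blk((583.6,-215.4,35.9),52)"
```

```text
{"dp":[[0.02,0.83,0.24],[0.04,1.67,0.47],[0.07,2.5,0.71],[0.09,3.34,0.95],[0.11,4.17,1.18]],"rot":[[0,0,-0.55],[0,0,-1.1],[0,0,-1.66],[0,0,-2.21],[0,0,-2.76]]}
{"dp":[[-0.22,0.81,0.24],[-0.43,1.62,0.48],[-0.65,2.42,0.71]],"rot":[[0,0,-0.55],[0,0,-1.1],[0,0,-1.66]]}
  at [ 583.6 -215.3  135.1] 35.92
{"dp":[[-0,0,0.57],[-0,0,1.14],[-0,0,1.71],[-0,0,2.28],[-0,0,2.85]],"rot":[[0,0,0.0],[0,0,0.0],[0,0,0.0],[0,0,0.0],[0,0,0.0]]}
  at [ 583.6 -215.3   21.1] 35.92
-- lift
{"dp":[[-0,0,-0.57],[-0,0,-1.14],[-0,0,-1.71],[-0,0,-2.28],[-0,0,-2.85]],"rot":[[0,0,0.0],[0,0,0.0],[0,0,0.0],[0,0,0.0],[0,0,0.0]]}
  at [ 583.6 -215.3  135.1] 35.92
{"dp":[[0.49,-0.61,0.0],[0.97,-1.23,0.0],[1.46,-1.84,0.0],[1.95,-2.46,0.0],[2.43,-3.07,0.0]],"rot":[[0,0,0.63],[0,0,1.26],[0,0,1.89],[0,0,2.53],[0,0,3.16]]}
{"dp":[[0.26,-0.74,0.0],[0.52,-1.48,0.0]],"rot":[[0,0,0.63],[0,0,1.26]]}
  at [592.9   3.9 135.1] 9.4
{"dp":[[0,-0,0.58],[0,-0,1.15],[0,-0,1.73]],"rot":[[0,0,-0.0],[0,0,-0.0],[0,0,-0.0]]}
  at [592.9   3.9  65.9] 9.4
{"dp":[[0,-0,0.12],[0,-0,0.24],[0,-0,0.37],[0,-0,0.49],[0,-0,0.61]],"rot":[[0,0,-0.0],[0,0,-0.0],[0,0,-0.0],[0,0,-0.0],[0,0,-0.0]]}
  at [592.9   3.9  41.5] 9.4
-- up
{"dp":[[0,-0,-0.78],[0,-0,-1.56],[0,-0,-2.34]],"rot":[[0,0,-0.0],[0,0,-0.0],[0,0,-0.0]]}
  at [592.9   3.9 135.1] 9.4
```

>>> play_rows(dp=[[0.02,0.83,0.24],[0.04,1.67,0.47],[0.07,2.5,0.71],[0.09,3.34,0.95],[0.11,4.17,1.18]], rot=[[0,0,-0.55],[0,0,-1.1],[0,0,-1.66],[0,0,-2.21],[0,0,-2.76]], fingers=1)

```text
clock: 17.37
eef_pos: [564.6, -118.3, 161.9]
tcp_rot: [-3.141, 0.001, 0.457]
contact_force: [0.8, 0.7, 0.5]
opening: 1.0
grasp_force: 0.0
```

>>> play_rows(dp=[[-0.22,0.81,0.24],[-0.43,1.62,0.48],[-0.65,2.42,0.71],[-0.65,2.42,0.71],[-0.65,2.42,0.71]], rot=[[0,0,-0.55],[0,0,-1.1],[0,0,-1.66],[0,0,-1.66],[0,0,-1.66]])

```text
clock: 17.78
eef_pos: [583.1, -216.6, 133.0]
tcp_rot: [-3.14, 0.001, 0.624]
contact_force: [-0.1, 0.4, -0.2]
opening: 0.999
grasp_force: 0.0
```

>>> play_rows(dp=[[0,0,0.6],[0,0,1.3],[0,0,2.0],[0,0,2.5],[0,0,2.85]], rot=[[0,0,0],[0,0,0],[0,0,0],[0,0,0],[0,0,0]])

```text
clock: 18.2
eef_pos: [582.5, -213.5, 18.5]
tcp_rot: [-3.139, 0.002, 0.628]
contact_force: [-0.4, -0.5, 0.4]
opening: 0.999
grasp_force: 0.0
```

>>> play_rows(dp=[[0,0,0],[0,0,0],[0,0,0],[0,0,0],[0,0,0]], rot=[[0,0,0],[0,0,0],[0,0,0],[0,0,0],[0,0,0]], fingers=0, grip_force=60)

```text
clock: 18.62
eef_pos: [584.8, -215.4, 22.3]
tcp_rot: [3.14, -0.001, 0.627]
contact_force: [0.1, 0.0, 0.6]
opening: 0.298
grasp_force: 0.0
```

>>> play_rows(dp=[[0,0,0],[0,0,0],[0,0,0],[0,0,0],[0,0,0]], rot=[[0,0,0],[0,0,0],[0,0,0],[0,0,0],[0,0,0]], grip_force=80)

```text
clock: 19.03
eef_pos: [584.7, -215.5, 22.1]
tcp_rot: [3.14, -0.001, 0.627]
contact_force: [-1.0, 0.3, 6.7]
opening: 0.128
grasp_force: 79.0
```

>>> play_rows(dp=[[0,0,-0.4],[0,0,-1.0],[0,0,-1.7],[0,0,-2.3],[0,0,-2.85]], rot=[[0,0,0],[0,0,0],[0,0,0],[0,0,0],[0,0,0]])

```text
clock: 19.45
eef_pos: [584.0, -215.3, 136.7]
tcp_rot: [3.141, -0.0, 0.627]
contact_force: [-0.0, -0.3, -1.4]
opening: 0.124
grasp_force: 78.1
```

>>> play_rows(dp=[[0.49,-0.61,0.0],[0.97,-1.23,0.0],[1.46,-1.84,0.0],[1.95,-2.46,0.0],[2.43,-3.07,0.0]], rot=[[0,0,0.63],[0,0,1.26],[0,0,1.89],[0,0,2.53],[0,0,3.16]])

```text
clock: 19.87
eef_pos: [590.3, -57.4, 135.3]
tcp_rot: [3.141, -0.0, 0.292]
contact_force: [0.6, 0.2, -0.7]
opening: 0.126
grasp_force: 78.2
```

>>> play_rows(dp=[[0.26,-0.74,0.0],[0.52,-1.48,0.0],[0.52,-1.48,0.0],[0.52,-1.48,0.0],[0.52,-1.48,0.0]], rot=[[0,0,0.63],[0,0,1.26],[0,0,1.26],[0,0,1.26],[0,0,1.26]])

```text
clock: 20.28
eef_pos: [593.1, 3.8, 135.0]
tcp_rot: [3.141, 0.0, 0.166]
contact_force: [0.2, 0.5, -2.5]
opening: 0.123
grasp_force: 78.3
```

>>> play_rows(dp=[[0,0,0.5],[0,0,1.0],[0,0,1.5],[0,0,1.73],[0,0,1.73]], rot=[[0,0,0],[0,0,0],[0,0,0],[0,0,0],[0,0,0]])

```text
clock: 20.7
eef_pos: [591.5, 2.8, 63.6]
tcp_rot: [-3.141, 0.004, 0.163]
contact_force: [-0.3, 0.0, -0.5]
opening: 0.124
grasp_force: 78.4
```

>>> play_rows(dp=[[0,0,0.12],[0,0,0.24],[0,0,0.37],[0,0,0.49],[0,0,0.59]], rot=[[0,0,0],[0,0,0],[0,0,0],[0,0,0],[0,0,0]])

```text
clock: 21.12
eef_pos: [593.3, 4.0, 42.0]
tcp_rot: [3.141, -0.001, 0.164]
contact_force: [0.2, -0.2, -1.7]
opening: 0.125
grasp_force: 78.4
```

>>> play_rows(dp=[[0,0,0.02],[0,0,0.04],[0,0,0.04]], rot=[[0,0,0],[0,0,0],[0,0,0]])

```text
clock: 21.37
eef_pos: [593.1, 4.0, 41.1]
tcp_rot: [3.142, 0.0, 0.165]
contact_force: [-2.3, -0.0, 7.1]
opening: 0.124
grasp_force: 79.6
```

>>> play_rows(dp=[[0,0,0],[0,0,0],[0,0,0],[0,0,0]], rot=[[0,0,0],[0,0,0],[0,0,0],[0,0,0]], fingers=0.4)

```text
clock: 21.7
eef_pos: [593.6, 3.6, 40.7]
tcp_rot: [3.141, -0.001, 0.164]
contact_force: [0.1, -4.7, 1.6]
opening: 0.397
grasp_force: 0.0
```

>>> play_rows(dp=[[0,0,-0.4],[0,0,-0.9],[0,0,-1.6],[0,0,-2.35]], rot=[[0,0,0],[0,0,0],[0,0,0],[0,0,0]])

```text
clock: 22.03
eef_pos: [592.1, 4.3, 134.4]
tcp_rot: [-3.141, 0.003, 0.164]
contact_force: [0.6, 0.1, 0.3]
opening: 0.4
grasp_force: 0.0
```

Run:
```python
from blk import *
from m import blocks
json.dump([592.9,3.9,134.7,9.4],open('cmd.json','w'))
blocks(grab('top'))
blk((597.4,-346.7,-27.6),17.3)
```

```text
cen [ 438.9 -215. ] ang 68.8 rect (439.8, -215.7, 95.7, 35.8, 69.0) dots [[33.3, 1.0], [-32.7, 1.3]]
cen [ 448.1 -356.9] ang 77.2 rect (449.9, -357.3, 96.6, 38.0, 77.5) dots [[33.1, 1.7], [-33.1, 2.0]]
cen [ 595.  -351.7] ang 62.4 rect (598.6, -354.0, 96.6, 46.9, 63.8) dots [[33.5, 3.5], [-32.5, 5.1]]
? (663.7, -337.8, 111.0, 30.5, 89.2, array([463., 195.]))
CMD MISMATCH [592.9, 3.9, 134.7, 9.4] [595.74876502   4.28870632 140.89537788]
{"dp":[[-0.14,0.87,0.01],[-0.28,1.73,0.03],[-0.42,2.6,0.04],[-0.56,3.47,0.06],[-0.7,4.33,0.07]],"rot":[[0,0,0.62],[0,0,1.23],[0,0,1.85],[0,0,2.47],[0,0,3.08]]}
{"dp":[[0.14,0.87,0.02],[0.29,1.73,0.03],[0.43,2.6,0.05],[0.57,3.46,0.06],[0.71,4.33,0.08]],"rot":[[0,0,0.62],[0,0,1.24],[0,0,1.85],[0,0,2.47],[0,0,3.09]]}
  at [ 597.2 -346.7  134.9] -27.6
{"dp":[[0,-0,0.57],[0,-0,1.14],[0,-0,1.71],[0,-0,2.28],[0,-0,2.85]],"rot":[[0,0,-0.0],[0,0,-0.0],[0,0,-0.0],[0,0,-0.0],[0,0,-0.0]]}
  at [ 597.2 -346.7   20.9] -27.6
-- lift
{"dp":[[0,-0,-0.57],[0,-0,-1.14],[0,-0,-1.71],[0,-0,-2.28],[0,-0,-2.85]],"rot":[[0,0,-0.0],[0,0,-0.0],[0,0,-0.0],[0,0,-0.0],[0,0,-0.0]]}
[... 153 characters left out ...]
6],[0,0,-1.12],[0,0,-1.68],[0,0,-2.24],[0,0,-2.8]]}
{"dp":[[-0.23,-0.75,-0.0],[-0.47,-1.51,-0.0],[-0.7,-2.26,-0.0],[-0.93,-3.02,-0.0],[-1.17,-3.77,-0.0]],"rot":[[0,0,-0.56],[0,0,-1.12],[0,0,-1.68],[0,0,-2.24],[0,0,-2.81]]}
{"dp":[[-0,-0.79,-0.0]],"rot":[[0,0,-0.56]]}
  at [558.8  -1.7 134.9] 9.42
{"dp":[[-0,-0,0.57],[-0,-0,1.15],[-0,-0,1.72]],"rot":[[0,0,0.0],[0,0,0.0],[0,0,0.0]]}
  at [558.8  -1.7  66.1] 9.42
{"dp":[[-0,-0,0.12],[-0,-0,0.25],[-0,-0,0.37],[-0,-0,0.49],[-0,-0,0.61]],"rot":[[0,0,0.0],[0,0,0.0],[0,0,0.0],[0,0,0.0],[0,0,0.0]]}
  at [558.8  -1.7  41.7] 9.42
-- up
{"dp":[[-0,-0,-0.78],[-0,-0,-1.56],[-0,-0,-2.33]],"rot":[[0,0,0.0],[0,0,0.0],[0,0,0.0]]}
  at [558.8  -1.7 134.9] 9.42
```

>>> play_rows(dp=[[-0.13,0.87,0],[-0.25,1.73,0],[-0.38,2.6,0],[-0.5,3.47,0],[-0.63,4.33,0]], rot=[[0,0,0.62],[0,0,1.23],[0,0,1.85],[0,0,2.47],[0,0,3.08]], fingers=1)

```text
clock: 22.5
eef_pos: [596.5, -172.2, 134.4]
tcp_rot: [-3.141, -0.0, -0.161]
contact_force: [0.3, -0.6, 0.0]
opening: 0.996
grasp_force: 0.0
```

>>> play_rows(dp=[[0.14,0.87,0],[0.29,1.73,0],[0.43,2.6,0],[0.57,3.46,0],[0.71,4.33,0]], rot=[[0,0,0.62],[0,0,1.24],[0,0,1.85],[0,0,2.47],[0,0,3.09]])

```text
clock: 22.92
eef_pos: [597.2, -347.9, 134.1]
tcp_rot: [-3.141, 0.0, -0.485]
contact_force: [0.8, -1.1, 0.3]
opening: 1.003
grasp_force: 0.0
```

>>> play_rows(dp=[[0,0,0],[0,0,0.6],[0,0,1.2],[0,0,1.8],[0,0,2.2]], rot=[[0,0,0],[0,0,0],[0,0,0],[0,0,0],[0,0,0]])

```text
clock: 23.33
eef_pos: [596.4, -345.4, 43.8]
tcp_rot: [-3.141, 0.003, -0.482]
contact_force: [-0.4, -0.0, -0.0]
opening: 0.999
grasp_force: 0.0
```

>>> play_rows(dp=[[0,0,0.3],[0,0,0.5],[0,0,0.65],[0,0,0.65]], rot=[[0,0,0],[0,0,0],[0,0,0],[0,0,0]])

```text
clock: 23.67
eef_pos: [597.1, -346.1, 19.6]
tcp_rot: [-3.141, 0.001, -0.482]
contact_force: [-0.9, 0.3, 0.2]
opening: 1.0
grasp_force: 0.0
```

>>> play_rows(dp=[[0,0,0],[0,0,0],[0,0,0],[0,0,0],[0,0,0]], rot=[[0,0,0],[0,0,0],[0,0,0],[0,0,0],[0,0,0]], fingers=0, grip_force=60)

```text
clock: 24.08
eef_pos: [597.7, -346.8, 21.1]
tcp_rot: [3.142, -0.001, -0.482]
contact_force: [0.4, 0.0, -0.4]
opening: 0.299
grasp_force: 0.0
```

>>> play_rows(dp=[[0,0,0],[0,0,0],[0,0,0],[0,0,0],[0,0,0]], rot=[[0,0,0],[0,0,0],[0,0,0],[0,0,0],[0,0,0]], grip_force=80)

```text
clock: 24.5
eef_pos: [597.7, -346.8, 21.1]
tcp_rot: [3.142, -0.001, -0.482]
contact_force: [-0.4, 0.6, 5.9]
opening: 0.126
grasp_force: 78.5
```

>>> play_rows(dp=[[0,0,-0.4],[0,0,-1.0],[0,0,-1.7],[0,0,-2.3],[0,0,-2.85]], rot=[[0,0,0],[0,0,0],[0,0,0],[0,0,0],[0,0,0]])

```text
clock: 24.92
eef_pos: [597.2, -346.4, 135.6]
tcp_rot: [-3.142, 0.0, -0.482]
contact_force: [0.8, 0.3, -1.8]
opening: 0.118
grasp_force: 77.9
```

>>> play_rows(dp=[[-0.44,-0.65,0],[-0.88,-1.31,0],[-1.32,-1.96,0],[-1.76,-2.62,0],[-2.2,-3.27,0]], rot=[[0,0,-0.56],[0,0,-1.12],[0,0,-1.68],[0,0,-2.24],[0,0,-2.8]])

```text
clock: 25.33
eef_pos: [579.2, -188.4, 134.1]
tcp_rot: [-3.141, 0.001, -0.186]
contact_force: [-0.0, 0.4, -1.9]
opening: 0.128
grasp_force: 77.9
```

>>> play_rows(dp=[[-0.23,-0.75,0],[-0.47,-1.51,0],[-0.7,-2.26,0],[-0.93,-3.02,0],[-1.17,-3.77,0]], rot=[[0,0,-0.56],[0,0,-1.12],[0,0,-1.68],[0,0,-2.24],[0,0,-2.81]])

```text
clock: 25.75
eef_pos: [561.6, -31.5, 134.2]
tcp_rot: [-3.141, 0.001, 0.108]
contact_force: [0.8, 0.7, -1.1]
opening: 0.128
grasp_force: 77.9
```

>>> play_rows(dp=[[0,-0.79,0],[0,-0.79,0],[0,-0.79,0],[0,-0.79,0]], rot=[[0,0,-0.56],[0,0,-0.56],[0,0,-0.56],[0,0,-0.56]])

```text
clock: 26.08
eef_pos: [558.9, -1.7, 134.3]
tcp_rot: [3.141, 0.0, 0.164]
contact_force: [-0.5, -0.3, -1.1]
opening: 0.127
grasp_force: 78.2
```

>>> play_rows(dp=[[0,0,0.5],[0,0,1.0],[0,0,1.5],[0,0,1.72],[0,0,1.72]], rot=[[0,0,0],[0,0,0],[0,0,0],[0,0,0],[0,0,0]])

```text
clock: 26.5
eef_pos: [557.5, -2.6, 63.7]
tcp_rot: [-3.141, 0.004, 0.163]
contact_force: [-0.7, 0.5, -0.7]
opening: 0.125
grasp_force: 78.2
```

>>> play_rows(dp=[[0,0,0.12],[0,0,0.24],[0,0,0.37],[0,0,0.49],[0,0,0.59]], rot=[[0,0,0],[0,0,0],[0,0,0],[0,0,0],[0,0,0]])

```text
clock: 26.92
eef_pos: [559.2, -1.6, 42.0]
tcp_rot: [3.141, -0.0, 0.164]
contact_force: [-0.4, 0.2, -1.1]
opening: 0.121
grasp_force: 78.2
```

>>> play_rows(dp=[[0,0,0.02],[0,0,0.05],[0,0,0.05]], rot=[[0,0,0],[0,0,0],[0,0,0]])

```text
clock: 27.17
eef_pos: [559.0, -1.5, 40.2]
tcp_rot: [3.142, -0.0, 0.164]
contact_force: [0.1, 0.7, -2.4]
opening: 0.123
grasp_force: 78.5
```

>>> play_rows(dp=[[0,0,0],[0,0,0],[0,0,0],[0,0,0]], rot=[[0,0,0],[0,0,0],[0,0,0],[0,0,0]], fingers=0.4)

```text
clock: 27.5
eef_pos: [559.5, -1.8, 40.5]
tcp_rot: [3.141, -0.001, 0.164]
contact_force: [-0.2, -4.1, 1.6]
opening: 0.397
grasp_force: 0.0
```

>>> play_rows(dp=[[0,0,-0.4],[0,0,-0.9],[0,0,-1.6],[0,0,-2.36],[0,0,-2.36]], rot=[[0,0,0],[0,0,0],[0,0,0],[0,0,0],[0,0,0]])

```text
clock: 27.92
eef_pos: [562.1, -1.3, 139.7]
tcp_rot: [3.141, -0.008, 0.164]
contact_force: [1.4, 0.5, -0.1]
opening: 0.402
grasp_force: 0.0
```

```bash
sed -i 's/<6: p=/<15: p=/' plan.py
python3 - <<'E'
from blk import *
from m import blocks
json.dump([558.8,-1.7,134.7,9.42],open('cmd.json','w'))
blocks(grab('top'))
blk((449.2,-351.5,-12.7),-17.3)
E
```

```text
cen [ 438.9 -214.9] ang 68.7 rect (440.1, -216.2, 94.9, 36.5, 69.5) dots [[33.7, 1.2], [-32.1, 2.1]]
cen [ 447.9 -356.9] ang 77.6 rect (450.3, -357.9, 96.0, 38.8, 76.7) dots [[33.7, 3.1], [-32.8, 2.1]]
? (663.7, -337.8, 111.0, 30.5, 89.2, array([463., 195.]))
{"dp":[[-0.38,0.74,-0.0],[-0.75,1.49,-0.0],[-1.13,2.23,-0.0],[-1.5,2.97,-0.0],[-1.88,3.72,-0.0]],"rot":[[0,0,0.34],[0,0,0.67],[0,0,1.01],[0,0,1.34],[0,0,1.68]]}
{"dp":[[-0.24,0.8,-0.0],[-0.48,1.59,-0.0],[-0.72,2.39,-0.0],[-0.96,3.19,-0.0],[-1.2,3.99,-0.01]],"rot":[[0,0,0.33],[0,0,0.67],[0,0,1.0],[0,0,1.34],[0,0,1.67]]}
{"dp":[[-0.1,0.82,0.0]],"rot":[[0,0,0.34]]}
  at [ 449.1 -351.3  135.1] -12.72
{"dp":[[0,0,0.57],[0,0,1.14],[0,0,1.71],[0,0,2.28],[0,0,2.85]],"rot":[[0,0,-0.0],[0,0,-0.0],[0,0,-0.0],[0,0,-0.0],[0,0,-0.0]]}
  at [ 449.1 -351.3   21.1] -12.72
-- lift
{"dp":[[0,0,-0.57],[0,0,-1.14],[0,0,-1.71],[0,0,-2.28],[0,0,-2.85]],"rot":[[0,0,-0.0],[0,0,-0.0],[0,0,-0.0],[0,0,-0.0],[0,0,-0.0]]}
  at [ 449.1 -351.3  135.1] -12.72
{"dp":[[-0,-0.8,0.0],[-0.01,-1.6,0.0],[-0.01,-2.4,0.0],[-0.02,-3.2,0.0],[-0.02,-4.0,0.0]],"rot":[[0,0,-0.34],[0,0,-0.67],[0,0,-1.01],[0,0,-1.34],[0,0,-1.68]]}
{"dp":[[0.13,-0.79,0.0],[0.27,-1.58,0.0],[0.4,-2.37,0.0],[0.54,-3.16,0.0],[0.67,-3.95,0.0]],"rot":[[0,0,-0.33],[0,0,-0.67],[0,0,-1.0],[0,0,-1.34],[0,0,-1.67]]}
{"dp":[[0.27,-0.75,0.0]],"rot":[[0,0,-0.34]]}
  at [524.5  -7.3 135.1] 9.42
{"dp":[[0,-0,0.58],[0,-0,1.15],[0,-0,1.73]],"rot":[[0,0,0.0],[0,0,0.0],[0,0,0.0]]}
  at [524.5  -7.3  65.9] 9.42
{"dp":[[0,-0,0.12],[0,-0,0.24],[0,-0,0.37],[0,-0,0.49],[0,-0,0.61]],"rot":[[0,0,0.0],[0,0,0.0],[0,0,0.0],[0,0,0.0],[0,0,0.0]]}
  at [524.5  -7.3  41.5] 9.42
-- up
{"dp":[[0,-0,-0.78],[0,-0,-1.56],[0,-0,-2.34]],"rot":[[0,0,0.0],[0,0,0.0],[0,0,0.0]]}
  at [524.5  -7.3 135.1] 9.42
```

>>> play_rows(dp=[[-0.38,0.74,0],[-0.75,1.49,0],[-1.13,2.23,0],[-1.5,2.97,0],[-1.88,3.72,0]], rot=[[0,0,0.34],[0,0,0.67],[0,0,1.01],[0,0,1.34],[0,0,1.68]], fingers=1)

```text
clock: 28.38
eef_pos: [507.9, -161.5, 133.5]
tcp_rot: [-3.141, 0.001, -0.013]
contact_force: [1.1, 0.8, -0.7]
opening: 0.997
grasp_force: 0.0
```

>>> play_rows(dp=[[-0.24,0.8,0],[-0.48,1.59,0],[-0.72,2.39,0],[-0.96,3.19,0],[-1.2,3.99,0]], rot=[[0,0,0.33],[0,0,0.67],[0,0,1.0],[0,0,1.34],[0,0,1.67]])

```text
clock: 28.8
eef_pos: [458.1, -320.6, 133.4]
tcp_rot: [-3.141, 0.001, -0.188]
contact_force: [1.2, 0.2, -0.2]
opening: 0.996
grasp_force: 0.0
```

>>> play_rows(dp=[[-0.1,0.82,0],[-0.1,0.82,0],[-0.1,0.82,0.6],[-0.1,0.82,1.2],[-0.1,0.82,1.8]], rot=[[0,0,0.34],[0,0,0.34],[0,0,0.34],[0,0,0.34],[0,0,0.34]])

```text
clock: 29.22
eef_pos: [449.0, -350.6, 61.0]
tcp_rot: [-3.141, 0.0, -0.223]
contact_force: [-0.5, 0.3, -0.1]
opening: 1.004
grasp_force: 0.0
```

>>> play_rows(dp=[[0,0,0.4],[0,0,0.7],[0,0,0.95],[0,0,1.05],[0,0,1.05]], rot=[[0,0,0],[0,0,0],[0,0,0],[0,0,0],[0,0,0]])

```text
clock: 29.63
eef_pos: [449.0, -350.6, 19.7]
tcp_rot: [-3.141, 0.001, -0.222]
contact_force: [-0.6, 0.0, -0.3]
opening: 0.999
grasp_force: 0.0
```

>>> play_rows(dp=[[0,0,0],[0,0,0],[0,0,0],[0,0,0],[0,0,0]], rot=[[0,0,0],[0,0,0],[0,0,0],[0,0,0],[0,0,0]], fingers=0, grip_force=60)

```text
clock: 30.05
eef_pos: [449.5, -351.4, 21.0]
tcp_rot: [3.141, -0.001, -0.222]
contact_force: [-0.2, 1.0, 0.1]
opening: 0.298
grasp_force: 0.0
```

>>> play_rows(dp=[[0,0,0],[0,0,0],[0,0,0],[0,0,0],[0,0,0]], rot=[[0,0,0],[0,0,0],[0,0,0],[0,0,0],[0,0,0]], grip_force=80)

```text
clock: 30.47
eef_pos: [449.6, -351.4, 21.0]
tcp_rot: [3.141, -0.001, -0.222]
contact_force: [-0.5, 1.1, 6.1]
opening: 0.127
grasp_force: 78.7
```

>>> play_rows(dp=[[0,0,-0.4],[0,0,-1.0],[0,0,-1.7],[0,0,-2.3],[0,0,-2.85]], rot=[[0,0,0],[0,0,0],[0,0,0],[0,0,0],[0,0,0]])

```text
clock: 30.88
eef_pos: [449.2, -351.1, 135.8]
tcp_rot: [3.142, -0.0, -0.222]
contact_force: [-0.6, -1.2, -2.1]
opening: 0.121
grasp_force: 78.0
```

>>> play_rows(dp=[[0,-0.8,0],[-0.01,-1.6,0],[-0.01,-2.4,0],[-0.02,-3.2,0],[-0.02,-4.0,0]], rot=[[0,0,-0.34],[0,0,-0.67],[0,0,-1.01],[0,0,-1.34],[0,0,-1.68]])

```text
clock: 31.3
eef_pos: [483.5, -193.5, 134.4]
tcp_rot: [-3.142, 0.0, -0.045]
contact_force: [0.1, 0.4, -0.5]
opening: 0.126
grasp_force: 78.1
```

>>> play_rows(dp=[[0.13,-0.79,0],[0.27,-1.58,0],[0.4,-2.37,0],[0.54,-3.16,0],[0.67,-3.95,0]], rot=[[0,0,-0.33],[0,0,-0.67],[0,0,-1.0],[0,0,-1.34],[0,0,-1.67]])

```text
clock: 31.72
eef_pos: [517.7, -36.7, 134.4]
tcp_rot: [-3.142, 0.0, 0.13]
contact_force: [0.4, 0.1, -1.0]
opening: 0.128
grasp_force: 78.1
```

>>> play_rows(dp=[[0.27,-0.75,0],[0.27,-0.75,0],[0.27,-0.75,0],[0.27,-0.75,0]], rot=[[0,0,-0.34],[0,0,-0.34],[0,0,-0.34],[0,0,-0.34]])

```text
clock: 32.05
eef_pos: [524.2, -7.3, 134.2]
tcp_rot: [3.141, 0.001, 0.165]
contact_force: [0.2, 0.5, -1.6]
opening: 0.124
grasp_force: 78.3
```

>>> play_rows(dp=[[0,0,0.5],[0,0,1.0],[0,0,1.5],[0,0,1.73],[0,0,1.73]], rot=[[0,0,0],[0,0,0],[0,0,0],[0,0,0],[0,0,0]])

```text
clock: 32.47
eef_pos: [522.8, -8.3, 63.4]
tcp_rot: [-3.141, 0.004, 0.163]
contact_force: [0.0, 0.3, -1.8]
opening: 0.125
grasp_force: 78.3
```

>>> play_rows(dp=[[0,0,0.12],[0,0,0.24],[0,0,0.37],[0,0,0.49],[0,0,0.6]], rot=[[0,0,0],[0,0,0],[0,0,0],[0,0,0],[0,0,0]])

```text
clock: 32.88
eef_pos: [524.9, -7.2, 41.2]
tcp_rot: [3.141, -0.001, 0.164]
contact_force: [0.5, -0.8, -1.5]
opening: 0.126
grasp_force: 78.3
```

>>> play_rows(dp=[[0,0,0.02],[0,0,0.04],[0,0,0.04]], rot=[[0,0,0],[0,0,0],[0,0,0]])

```text
clock: 33.13
eef_pos: [524.5, -7.1, 40.1]
tcp_rot: [-3.142, 0.0, 0.164]
contact_force: [-2.1, -0.8, 4.5]
opening: 0.126
grasp_force: 79.0
```

>>> play_rows(dp=[[0,0,0],[0,0,0],[0,0,0],[0,0,0]], rot=[[0,0,0],[0,0,0],[0,0,0],[0,0,0]], fingers=0.4)

```text
clock: 33.47
eef_pos: [525.3, -7.5, 40.1]
tcp_rot: [3.141, -0.001, 0.164]
contact_force: [0.4, -5.1, 3.9]
opening: 0.4
grasp_force: 0.0
```

>>> play_rows(dp=[[0,0,-0.4],[0,0,-0.9],[0,0,-1.6],[0,0,-2.37],[0,0,-2.37]], rot=[[0,0,0],[0,0,0],[0,0,0],[0,0,0],[0,0,0]])

```text
clock: 33.88
eef_pos: [527.7, -7.0, 139.4]
tcp_rot: [3.141, -0.007, 0.164]
contact_force: [0.6, 0.9, 0.8]
opening: 0.396
grasp_force: 0.0
```

Run:
```python
from blk import *
from m import blocks
json.dump([524.5,-7.3,134.7,9.42],open('cmd.json','w'))
blocks(grab('top','t9.png'));grab('scene','s9.png')
blk((440.9,-209.8,-21.2),-52)
```

```text
cen [ 438.9 -214.9] ang 68.6 rect (440.5, -215.8, 94.7, 36.2, 68.7) dots [[33.2, 1.8], [-32.7, 1.8]]
? (481.3, -130.5, 26.0, 228.7, 88.4, array([377., 274.]))
? (662.5, -339.0, 113.5, 33.0, 89.2, array([463., 195.]))
{"dp":[[-0.41,0.66,-0.0],[-0.83,1.33,-0.0],[-1.24,1.99,-0.0],[-1.65,2.66,-0.0],[-2.06,3.32,-0.01]],"rot":[[0,0,0.73],[0,0,1.46],[0,0,2.19],[0,0,2.92],[0,0,3.65]]}
{"dp":[[-0.14,0.77,0.0],[-0.27,1.55,0.0]],"rot":[[0,0,0.73],[0,0,1.45]]}
  at [ 441.  -210.   135.1] -21.18
{"dp":[[-0,-0,0.57],[-0,-0,1.14],[-0,-0,1.71],[-0,-0,2.28],[-0,-0,2.85]],"rot":[[0,0,0.0],[0,0,0.0],[0,0,0.0],[0,0,0.0],[0,0,0.0]]}
  at [ 441.  -210.    21.1] -21.18
-- lift
{"dp":[[-0,-0,-0.57],[-0,-0,-1.14],[-0,-0,-1.71],[-0,-0,-2.28],[-0,-0,-2.85]],"rot":[[0,0,0.0],[0,0,0.0],[0,0,0.0],[0,0,0.0],[0,0,0.0]]}
  at [ 441.  -210.   135.1] -21.18
{"dp":[[-0.11,-0.84,0.0],[-0.21,-1.68,0.0],[-0.32,-2.52,0.0],[-0.42,-3.36,0.0],[-0.53,-4.2,0.0]],"rot":[[0,0,-0.85],[0,0,-1.7],[0,0,-2.55],[0,0,-3.4],[0,0,-4.25]]}
{"dp":[[0.27,-0.8,0.0]],"rot":[[0,0,-0.85]]}
  at [490.3 -13.  135.1] 9.42
{"dp":[[0,-0,0.58],[0,-0,1.15],[0,-0,1.73]],"rot":[[0,0,0.0],[0,0,0.0],[0,0,0.0]]}
  at [490.3 -13.   65.9] 9.42
{"dp":[[0,-0,0.12],[0,-0,0.24],[0,-0,0.37],[0,-0,0.49],[0,-0,0.61]],"rot":[[0,0,0.0],[0,0,0.0],[0,0,0.0],[0,0,0.0],[0,0,0.0]]}
  at [490.3 -13.   41.5] 9.42
-- up
{"dp":[[0,-0,-0.78],[0,-0,-1.56],[0,-0,-2.34]],"rot":[[0,0,0.0],[0,0,0.0],[0,0,0.0]]}
  at [490.3 -13.  135.1] 9.42
```

>>> play_rows(dp=[[-0.41,0.66,0],[-0.83,1.33,0],[-1.24,1.99,0],[-1.65,2.66,0],[-2.06,3.32,0]], rot=[[0,0,0.73],[0,0,1.46],[0,0,2.19],[0,0,2.92],[0,0,3.65]], fingers=1)

```text
clock: 34.4
eef_pos: [463.4, -152.3, 133.1]
tcp_rot: [-3.141, 0.002, -0.221]
contact_force: [-0.0, 0.6, -0.5]
opening: 1.002
grasp_force: 0.0
```

>>> play_rows(dp=[[-0.14,0.77,0],[-0.27,1.55,0],[-0.27,1.55,0],[-0.27,1.55,0.6],[-0.27,1.55,1.2]], rot=[[0,0,0.73],[0,0,1.45],[0,0,1.45],[0,0,1.45],[0,0,1.45]])

```text
clock: 34.82
eef_pos: [441.3, -210.4, 85.8]
tcp_rot: [-3.141, -0.001, -0.371]
contact_force: [0.4, 0.2, 0.3]
opening: 1.0
grasp_force: 0.0
```

>>> play_rows(dp=[[0,0,0.5],[0,0,1.0],[0,0,1.4],[0,0,1.65],[0,0,1.65]], rot=[[0,0,0],[0,0,0],[0,0,0],[0,0,0],[0,0,0]])

```text
clock: 35.23
eef_pos: [439.3, -208.6, 17.9]
tcp_rot: [-3.141, 0.005, -0.369]
contact_force: [-1.5, 0.3, -0.0]
opening: 1.0
grasp_force: 0.0
```

>>> play_rows(dp=[[0,0,0],[0,0,0],[0,0,0],[0,0,0],[0,0,0]], rot=[[0,0,0],[0,0,0],[0,0,0],[0,0,0],[0,0,0]], fingers=0, grip_force=60)

```text
clock: 35.65
eef_pos: [441.6, -210.1, 21.2]
tcp_rot: [3.141, -0.001, -0.37]
contact_force: [-0.9, -0.6, 0.1]
opening: 0.301
grasp_force: 0.0
```

>>> play_rows(dp=[[0,0,0],[0,0,0],[0,0,0],[0,0,0],[0,0,0]], rot=[[0,0,0],[0,0,0],[0,0,0],[0,0,0],[0,0,0]], grip_force=80)

```text
clock: 36.07
eef_pos: [441.6, -210.1, 21.2]
tcp_rot: [3.142, -0.001, -0.37]
contact_force: [-0.5, 0.5, 6.5]
opening: 0.127
grasp_force: 78.6
```

>>> play_rows(dp=[[0,0,-0.4],[0,0,-1.0],[0,0,-1.7],[0,0,-2.3],[0,0,-2.85]], rot=[[0,0,0],[0,0,0],[0,0,0],[0,0,0],[0,0,0]])

```text
clock: 36.48
eef_pos: [441.1, -209.9, 136.1]
tcp_rot: [3.142, -0.001, -0.37]
contact_force: [0.7, 0.2, -0.9]
opening: 0.121
grasp_force: 77.9
```

>>> play_rows(dp=[[-0.11,-0.84,0],[-0.21,-1.68,0],[-0.32,-2.52,0],[-0.42,-3.36,0],[-0.53,-4.2,0]], rot=[[0,0,-0.85],[0,0,-1.7],[0,0,-2.55],[0,0,-3.4],[0,0,-4.25]])

```text
clock: 36.9
eef_pos: [482.1, -44.1, 134.8]
tcp_rot: [3.142, -0.0, 0.079]
contact_force: [0.7, -0.6, -1.5]
opening: 0.128
grasp_force: 78.1
```

>>> play_rows(dp=[[0.27,-0.8,0],[0.27,-0.8,0],[0.27,-0.8,0],[0.27,-0.8,0]], rot=[[0,0,-0.85],[0,0,-0.85],[0,0,-0.85],[0,0,-0.85]])

```text
clock: 37.23
eef_pos: [490.1, -12.8, 134.4]
tcp_rot: [3.141, 0.0, 0.164]
contact_force: [-1.1, -0.5, -1.0]
opening: 0.126
grasp_force: 78.3
```

>>> play_rows(dp=[[0,0,0.5],[0,0,1.0],[0,0,1.5],[0,0,1.73],[0,0,1.73]], rot=[[0,0,0],[0,0,0],[0,0,0],[0,0,0],[0,0,0]])

```text
clock: 37.65
eef_pos: [488.6, -13.8, 63.6]
tcp_rot: [-3.141, 0.004, 0.162]
contact_force: [0.0, -0.1, -1.2]
opening: 0.124
grasp_force: 78.3
```

>>> play_rows(dp=[[0,0,0.12],[0,0,0.24],[0,0,0.37],[0,0,0.49],[0,0,0.6]], rot=[[0,0,0],[0,0,0],[0,0,0],[0,0,0],[0,0,0]])

```text
clock: 38.07
eef_pos: [490.7, -12.8, 41.2]
tcp_rot: [3.141, -0.001, 0.164]
contact_force: [-0.3, -0.0, -1.2]
opening: 0.123
grasp_force: 78.3
```

>>> play_rows(dp=[[0,0,0.02],[0,0,0.04],[0,0,0.04]], rot=[[0,0,0],[0,0,0],[0,0,0]])

```text
clock: 38.32
eef_pos: [490.4, -12.8, 40.2]
tcp_rot: [3.142, 0.0, 0.165]
contact_force: [-2.3, -0.4, 8.3]
opening: 0.124
grasp_force: 79.8
```

>>> play_rows(dp=[[0,0,0],[0,0,0],[0,0,0],[0,0,0]], rot=[[0,0,0],[0,0,0],[0,0,0],[0,0,0]], fingers=0.4)

```text
clock: 38.65
eef_pos: [491.3, -13.6, 40.2]
tcp_rot: [3.14, -0.001, 0.165]
contact_force: [0.0, -6.7, 4.5]
opening: 0.398
grasp_force: 0.0
```

>>> play_rows(dp=[[0,0,-0.4],[0,0,-1.1],[0,0,-1.9],[0,0,-2.7],[0,0,-3.5]], rot=[[0,0,0],[0,0,0],[0,0,0],[0,0,0],[0,0,0]])

```text
clock: 39.07
eef_pos: [490.2, -12.8, 181.1]
tcp_rot: [-3.142, 0.0, 0.164]
contact_force: [1.1, -0.1, 0.1]
opening: 0.401
grasp_force: 0.0
```

>>> play_rows(dp=[[0,0.9,0],[0,1.9,0],[0,2.8,0],[0,3.8,0],[0,4.75,0]], rot=[[0,0,0],[0,0,0],[0,0,0],[0,0,0],[0,0,0]], fingers=1)

```text
clock: 39.48
eef_pos: [521.7, -202.1, 180.0]
tcp_rot: [3.141, -0.001, 0.165]
contact_force: [0.5, -0.1, 0.0]
opening: 1.0
grasp_force: 0.0
```

Run:
```python
from plan import *
from m import rects
y=np.radians(9.42);json.dump([490.3+190*np.sin(y),-13-190*np.cos(y),179.9,9.42],open('cmd.json','w'))
t=grab('top','t10.png');s=grab('scene','s10.png');st=telemetry.sense();print(st['clock'],st['eef_pos'])
print('bar');[print(x) for x in rects(t,(3,90,40),(20,255,255),(325,150,420,215),36,300)]
a=cv2.resize(cv2.imread('pics/t10.png')[160:295,285:400],None,fx=3.5,fy=3.5,interpolation=cv2.INTER_CUBIC)
b=cv2.resize(cv2.imread('pics/s10.png')[160:305,260:370],None,fx=3.2,fy=3.2,interpolation=cv2.INTER_CUBIC)
h=max(a.shape[0],b.shape[0]);f=lambda m:cv2.copyMakeBorder(m,0,h-m.shape[0],0,0,cv2.BORDER_CONSTANT)
cv2.imwrite('pics/c7.png',np.hstack([f(a),f(b)]))
```

```text
39.5833 [ 522.65269197 -205.05456197  179.92311118]
bar
(683.0, -89.4, 44.5, 137.4, 2.9, array([362., 187.]))
```

View pics/c7.png

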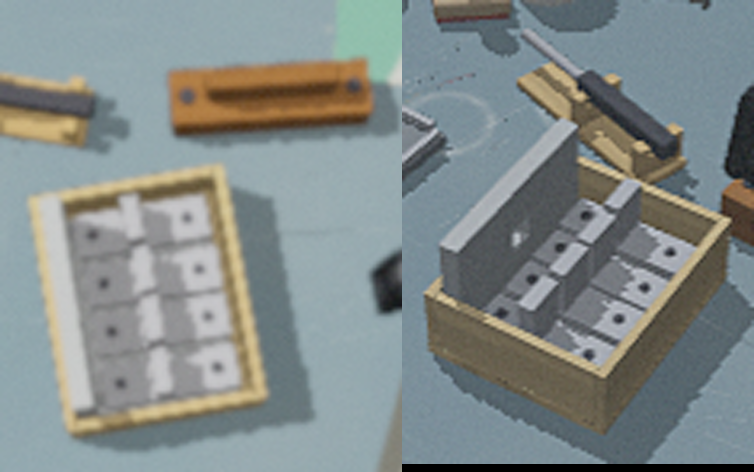

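The picture shows the elbow in the tray along its left wall. The four blocks sit side by side with their wide ledges on the right, and the drift is back on its rest at (640,115). Next is the bar, whose end holes are at (187,97) and (354,87).

Run:
```python
from plan import *
t=grab('top');s=grab('scene')
px=np.array([(187,97),(354,87)])/3.5+[285-.36,160-.36]
P=ray(t,px,36);print('dots',P.round(1).tolist(),'mid',P.mean(0).round(1))
# refine: dark centroid
g=cv2.cvtColor(t['color'],cv2.COLOR_RGB2HSV)
C=[]
for q in px:
    x,y=q.round().astype(int);w=g[y-4:y+5,x-4:x+5,1].astype(float);wt=np.clip(90-w,0,None)
    yy,xx=np.mgrid[y-4:y+5,x-4:x+5];C.append(((xx*wt).sum()/wt.sum(),(yy*wt).sum()/wt.sum()))
P=ray(t,C,36)[:,:2];d=P[0]-P[1];print(C,P.round(1).tolist(),P.mean(0).round(1),'ang',np.degrees(np.arctan2(d[1],d[0])).round(2),np.linalg.norm(d).round(1))
c=P.mean(0);u=d/np.linalg.norm(d);n=np.array([u[1],-u[0]])
gg=cv2.cvtColor(t['color'],cv2.COLOR_RGB2HSV)[:,:,1];gs=cv2.cvtColor(s['color'],cv2.COLOR_RGB2HSV)[:,:,1]
for nm,im,cam in(('t',gg,t),('s',gs,s)):
    sm=lambda P:cv2.remap(im,*proj(cam,P).astype(np.float32).T.reshape(2,-1,1),cv2.INTER_LINEAR).ravel().tolist()
    for sg in(1,-1):
        r=np.arange(60,82,2);print(nm,'end',sg,list(zip(r.tolist(),sm([[*(c+sg*k*u),36] for k in r]))))
        r=np.arange(10,32,2);print(nm,'side',sg,list(zip(r.tolist(),sm([[*(c+sg*k*n+62*u*sg),36] for k in r]))))
```

```text
dots [[683.6, -31.5, 36.0], [689.1, -147.6, 36.0]] mid [686.4 -89.5  36. ]
[(np.float64(338.0126582278481), np.float64(186.99276672694396)), (np.float64(386.7868098159509), np.float64(183.25306748466258))] [[684.5, -31.4], [692.2, -150.1]] [688.4 -90.7] ang 93.71 118.9
t end 1 [(60, 17), (62, 24), (64, 80), (66, 122), (68, 132), (70, 99), (72, 36), (74, 27), (76, 34), (78, 37), (80, 37)]
t side 1 [(10, 155), (12, 154), (14, 149), (16, 131), (18, 87), (20, 21), (22, 23), (24, 36), (26, 39), (28, 37), (30, 38)]
t end -1 [(60, 62), (62, 114), (64, 135), (66, 113), (68, 67), (70, 37), (72, 50), (74, 53), (76, 52), (78, 43), (80, 29)]
t side -1 [(10, 160), (12, 155), (14, 156), (16, 157), (18, 158), (20, 159), (22, 160), (24, 134), (26, 88), (28, 39), (30, 13)]
s end 1 [(60, 51), (62, 70), (64, 78), (66, 63), (68, 104), (70, 89), (72, 47), (74, 51), (76, 49), (78, 22), (80, 23)]
s side 1 [(10, 34), (12, 39), (14, 43), (16, 53), (18, 45), (20, 34), (22, 34), (24, 38), (26, 43), (28, 43), (30, 39)]
s end -1 [(60, 84), (62, 102), (64, 123), (66, 119), (68, 102), (70, 70), (72, 55), (74, 31), (76, 25), (78, 24), (80, 23)]
s side -1 [(10, 107), (12, 102), (14, 109), (16, 121), (18, 122), (20, 110), (22, 90), (24, 84), (26, 89), (28, 94), (30, 90)]
```

Run:
```python
from plan import *
plan([(686.8,-89.5,140,93,34),(686.8,-89.5,43,93,22)])
print('--');plan([(686.8,-89.5,160,93,25),(546.3,-32.5,160,9.4,34),(546.3,-32.5,100,9.4,20),(546.3,-32.5,77.5,9.4,6)],start=json.load(open('cmd.json')))
```

```text
{"dp":[[0.32,-0.15,0.07],[0.65,-0.29,0.14],[0.97,-0.44,0.21],[1.3,-0.59,0.28],[1.62,-0.74,0.36]],"rot":[[0,0,-0.99],[0,0,-1.99],[0,0,-2.98],[0,0,-3.98],[0,0,-4.97]]}
{"dp":[[0.35,0.03,0.07],[0.71,0.07,0.14],[1.06,0.1,0.21],[1.41,0.14,0.28],[1.77,0.17,0.35]],"rot":[[0,0,-1.0],[0,0,-1.99],[0,0,-2.99],[0,0,-3.98],[0,0,-4.98]]}
{"dp":[[0.29,0.21,0.07],[0.58,0.41,0.14],[0.87,0.62,0.22],[1.16,0.82,0.29]],"rot":[[0,0,-0.99],[0,0,-1.99],[0,0,-2.98],[0,0,-3.98]]}
  at [686.8 -89.4 139.9] 93.0
{"dp":[[-0,-0,0.48],[-0,-0,0.97],[-0,-0,1.45],[-0,-0,1.94],[-0,-0,2.42]],"rot":[[0,0,-0.0],[0,0,-0.0],[0,0,-0.0],[0,0,-0.0],[0,0,-0.0]]}
  at [686.8 -89.4  43.1] 93.0
--
{"dp":[[-0,-0,-0.58],[-0,-0,-1.17],[-0,-0,-1.75],[-0,-0,-2.34],[-0,-0,-2.92]],"rot":[[0,0,-0.0],[0,0,-0.0],[0,0,-0.0],[0,0,-0.0],[0,0,-0.0]]}
  at [686.8 -89.4 159.9] 93.0
{"dp":[[0.11,-0.25,-0.0],[0.23,-0.49,-0.0],[0.34,-0.74,-0.0],[0.46,-0.98,-0.0],[0.57,-1.23,-0.0]],"rot":[[0,0,1.0],[0,0,1.99],[0,0,2.99],[0,0,3.98],[0,0,4.98]]}
{"dp":[[-0.02,-0.27,-0.0],[-0.04,-0.54,-0.0],[-0.07,-0.81,-0.0],[-0.09,-1.08,-0.0],[-0.11,-1.35,-0.0]],"rot":[[0,0,0.99],[0,0,1.99],[0,0,2.98],[0,0,3.98],[0,0,4.97]]}
{"dp":[[-0.15,-0.22,-0.0],[-0.31,-0.44,-0.0],[-0.46,-0.67,-0.0],[-0.61,-0.89,-0.0]],"rot":[[0,0,1.0],[0,0,1.99],[0,0,2.99],[0,0,3.98]]}
  at [546.4 -32.4 159.9] 9.42
{"dp":[[-0,0,0.5],[-0,0,1.0],[-0,0,1.5]],"rot":[[0,0,0.0],[0,0,0.0],[0,0,0.0]]}
  at [546.4 -32.4  99.9] 9.42
{"dp":[[-0,0,0.14],[-0,0,0.28],[-0,0,0.42],[-0,0,0.56]],"rot":[[0,0,0.0],[0,0,0.0],[0,0,0.0],[0,0,0.0]]}
  at [546.4 -32.4  77.5] 9.42
```

>>> play_rows(dp=[[0.32,-0.15,0.07],[0.65,-0.29,0.14],[0.97,-0.44,0.21],[1.3,-0.59,0.28],[1.62,-0.74,0.36]], rot=[[0,0,-0.99],[0,0,-1.99],[0,0,-2.98],[0,0,-3.98],[0,0,-4.97]])

```text
clock: 40.1
eef_pos: [580.8, -158.3, 165.1]
tcp_rot: [-3.141, 0.0, 0.691]
contact_force: [-0.3, -0.3, 0.1]
opening: 1.002
grasp_force: 0.0
```

>>> play_rows(dp=[[0.35,0.03,0.07],[0.71,0.07,0.14],[1.06,0.1,0.21],[1.41,0.14,0.28],[1.77,0.17,0.35]], rot=[[0,0,-1.0],[0,0,-1.99],[0,0,-2.99],[0,0,-3.98],[0,0,-4.98]])

```text
clock: 40.52
eef_pos: [639.7, -118.7, 151.0]
tcp_rot: [-3.141, -0.0, 1.213]
contact_force: [-0.4, -0.6, 0.4]
opening: 0.998
grasp_force: 0.0
```

>>> play_rows(dp=[[0.29,0.21,0.07],[0.58,0.41,0.14],[0.87,0.62,0.22],[1.16,0.82,0.29],[1.16,0.82,0.29]], rot=[[0,0,-0.99],[0,0,-1.99],[0,0,-2.98],[0,0,-3.98],[0,0,-3.98]])

```text
clock: 40.93
eef_pos: [687.9, -86.0, 139.0]
tcp_rot: [-3.142, -0.001, 1.631]
contact_force: [-1.8, -0.2, 0.3]
opening: 1.001
grasp_force: 0.0
```

>>> play_rows(dp=[[0,0,0],[0,0,0.6],[0,0,1.2],[0,0,1.7],[0,0,1.7]], rot=[[0,0,0],[0,0,0],[0,0,0],[0,0,0],[0,0,0]])

```text
clock: 41.35
eef_pos: [683.1, -88.7, 67.7]
tcp_rot: [-3.135, -0.001, 1.621]
contact_force: [-1.4, 0.3, -0.6]
opening: 1.001
grasp_force: 0.0
```

>>> play_rows(dp=[[0,0,0.3],[0,0,0.5],[0,0,0.65],[0,0,0.72],[0,0,0.72]], rot=[[0,0,0],[0,0,0],[0,0,0],[0,0,0],[0,0,0]])

```text
clock: 41.77
eef_pos: [686.7, -89.3, 42.6]
tcp_rot: [-3.141, -0.0, 1.623]
contact_force: [-0.4, 0.0, 0.4]
opening: 0.999
grasp_force: 0.0
```

>>> play_rows(dp=[[0,0,0],[0,0,0],[0,0,0],[0,0,0],[0,0,0]], rot=[[0,0,0],[0,0,0],[0,0,0],[0,0,0],[0,0,0]], fingers=0, grip_force=60)

```text
clock: 42.18
eef_pos: [687.1, -89.3, 43.2]
tcp_rot: [3.141, 0.0, 1.623]
contact_force: [0.1, 1.0, 0.1]
opening: 0.302
grasp_force: 0.0
```

>>> play_rows(dp=[[0,0,0],[0,0,0],[0,0,0],[0,0,0],[0,0,0]], rot=[[0,0,0],[0,0,0],[0,0,0],[0,0,0],[0,0,0]], grip_force=90)

```text
clock: 42.6
eef_pos: [687.1, -89.3, 43.1]
tcp_rot: [3.141, 0.0, 1.623]
contact_force: [-0.2, 0.4, 2.5]
opening: 0.149
grasp_force: 87.9
```

Gripped (0.149 opening for the 14 mm rib). I'll lift, carry it over and start lowering.

>>> play_rows(dp=[[0,0,-0.4],[0,0,-1.0],[0,0,-1.7],[0,0,-2.3],[0,0,-2.92]], rot=[[0,0,0],[0,0,0],[0,0,0],[0,0,0],[0,0,0]])

```text
clock: 43.02
eef_pos: [686.2, -89.2, 160.0]
tcp_rot: [-3.14, -0.0, 1.623]
contact_force: [-0.5, 0.9, -2.2]
opening: 0.143
grasp_force: 88.3
```

>>> play_rows(dp=[[0.11,-0.25,0],[0.23,-0.49,0],[0.34,-0.74,0],[0.46,-0.98,0],[0.57,-1.23,0]], rot=[[0,0,1.0],[0,0,1.99],[0,0,2.99],[0,0,3.98],[0,0,4.98]])

```text
clock: 43.43
eef_pos: [635.4, -68.8, 159.0]
tcp_rot: [-3.14, 0.0, 1.096]
contact_force: [0.5, 0.2, -2.6]
opening: 0.148
grasp_force: 88.4
```

>>> play_rows(dp=[[-0.02,-0.27,0],[-0.04,-0.54,0],[-0.07,-0.81,0],[-0.09,-1.08,0],[-0.11,-1.35,0]], rot=[[0,0,0.99],[0,0,1.99],[0,0,2.98],[0,0,3.98],[0,0,4.97]])

```text
clock: 43.85
eef_pos: [585.3, -48.4, 159.0]
tcp_rot: [-3.141, 0.001, 0.576]
contact_force: [0.7, 0.3, -2.8]
opening: 0.152
grasp_force: 88.4
```

>>> play_rows(dp=[[-0.15,-0.22,0],[-0.31,-0.44,0],[-0.46,-0.67,0],[-0.61,-0.89,0],[-0.61,-0.89,0]], rot=[[0,0,1.0],[0,0,1.99],[0,0,2.99],[0,0,3.98],[0,0,3.98]])

```text
clock: 44.27
eef_pos: [544.0, -31.6, 158.9]
tcp_rot: [-3.141, 0.003, 0.16]
contact_force: [0.3, -0.2, -2.8]
opening: 0.146
grasp_force: 88.4
```

>>> play_rows(dp=[[0,0,0],[0,0,0.3],[0,0,0.7],[0,0,0.9],[0,0,0.9]], rot=[[0,0,0],[0,0,0],[0,0,0],[0,0,0],[0,0,0]])

```text
clock: 44.68
eef_pos: [545.6, -32.4, 121.8]
tcp_rot: [-3.141, 0.003, 0.167]
contact_force: [-0.4, -0.4, -2.3]
opening: 0.146
grasp_force: 88.4
```

Run:
```python
from plan import *
grab('scene','s11.png');st=telemetry.sense();print(st['clock'],st['eef_pos'],st['tcp_rot'],st['contact_force'],st['opening'],st['grasp_force'])
cv2.imwrite('pics/c8.png',cv2.resize(cv2.imread('pics/s11.png')[150:300,260:400],None,fx=4,fy=4,interpolation=cv2.INTER_CUBIC))
```

```text
44.7333 [546.19199994 -32.39102839 122.78966344] [-3.14118549e+00  2.00672374e-03  1.65927217e-01] [ 0.67045311  0.56824802 -2.67067223] 0.1482998124475899 88.38274598121643
```

View pics/c8.png

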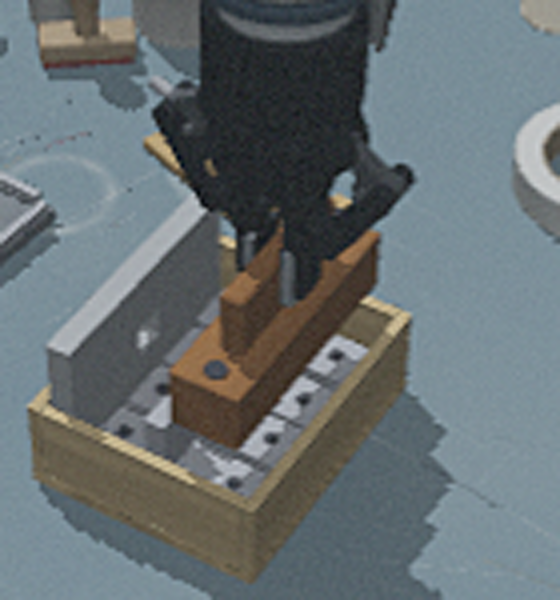

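The bar hangs level and parallel over the right-hand ledges, with its near end at about (210,400). I'll lower it slowly.

>>> play_rows(dp=[[0,0,0.2],[0,0,0.4],[0,0,0.6],[0,0,0.8],[0,0,1.0]], rot=[[0,0,0],[0,0,0],[0,0,0],[0,0,0],[0,0,0]])

```text
clock: 45.15
eef_pos: [546.5, -32.2, 82.8]
tcp_rot: [-3.142, 0.0, 0.164]
contact_force: [0.1, 0.6, -2.3]
opening: 0.148
grasp_force: 88.4
```

>>> play_rows(dp=[[0,0,0.05],[0,0,0.1],[0,0,0.14],[0,0,0.16],[0,0,0.16]], rot=[[0,0,0],[0,0,0],[0,0,0],[0,0,0],[0,0,0]])

```text
clock: 45.57
eef_pos: [546.7, -32.2, 77.4]
tcp_rot: [3.142, -0.0, 0.164]
contact_force: [-0.3, 0.2, -2.1]
opening: 0.146
grasp_force: 88.4
```

>>> play_rows(dp=[[0,0,0.02],[0,0,0.04],[0,0,0.04]], rot=[[0,0,0],[0,0,0],[0,0,0]])

```text
clock: 45.82
eef_pos: [546.8, -32.3, 76.1]
tcp_rot: [3.141, -0.001, 0.164]
contact_force: [-0.8, -0.3, 1.3]
opening: 0.151
grasp_force: 88.9
```

>>> play_rows(dp=[[0,0,0],[0,0,0],[0,0,0],[0,0,0]], rot=[[0,0,0],[0,0,0],[0,0,0],[0,0,0]], fingers=0.45)

```text
clock: 46.15
eef_pos: [546.6, -32.2, 75.8]
tcp_rot: [3.142, -0.0, 0.164]
contact_force: [-0.1, 0.2, 0.5]
opening: 0.445
grasp_force: 0.0
```

>>> play_rows(dp=[[0,0,-0.4],[0,0,-1.1],[0,0,-1.9],[0,0,-2.7],[0,0,-3.2]], rot=[[0,0,0],[0,0,0],[0,0,0],[0,0,0],[0,0,0]])

```text
clock: 46.57
eef_pos: [547.5, -32.3, 206.8]
tcp_rot: [3.141, -0.003, 0.164]
contact_force: [0.6, 0.4, -0.7]
opening: 0.45
grasp_force: 0.0
```

>>> play_rows(dp=[[0,0.9,0],[0,1.9,0],[0,2.8,0],[0,3.8,0],[0,4.75,0]], rot=[[0,0,0],[0,0,0],[0,0,0],[0,0,0],[0,0,0]])

```text
clock: 46.98
eef_pos: [577.7, -221.6, 203.9]
tcp_rot: [3.141, -0.0, 0.165]
contact_force: [0.5, 0.1, 1.0]
opening: 0.453
grasp_force: 0.0
```

Run:
```python
from plan import *
t=grab('top','t12.png');s=grab('scene','s12.png');st=telemetry.sense();print(st['clock'],st['eef_pos'],st['contact_force'])
a=cv2.resize(cv2.imread('pics/t12.png')[165:315,170:375],None,fx=2.2,fy=2.2,interpolation=cv2.INTER_CUBIC)
b=cv2.resize(cv2.imread('pics/s12.png')[150:300,265:370],None,fx=3.3,fy=3.3,interpolation=cv2.INTER_CUBIC)
h=max(a.shape[0],b.shape[0]);f=lambda m:cv2.copyMakeBorder(m,0,h-m.shape[0],0,0,cv2.BORDER_CONSTANT)
cv2.imwrite('pics/c9.png',np.hstack([f(a),f(b)]))
```

```text
47.0833 [ 578.34083095 -224.71307176  203.79410329] [ 0.87201295 -0.1142114  -0.40986319]
```

View pics/c9.png

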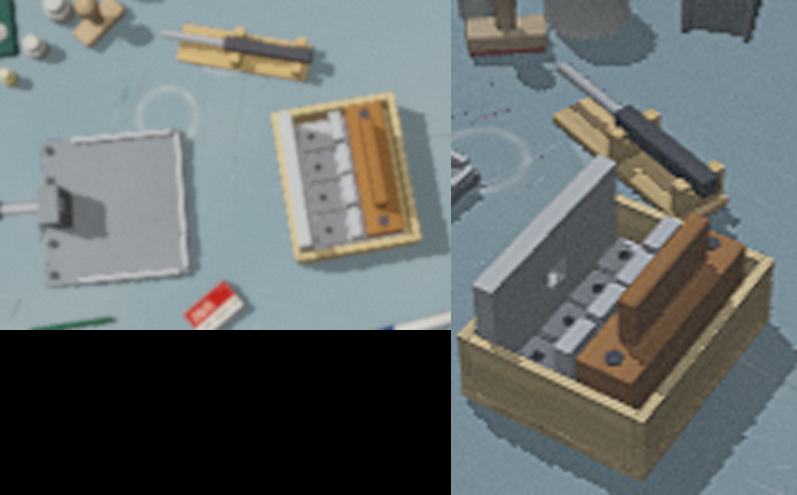

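The last picture shows the bar seated level on the wide ledges (right, (655,310)), with the elbow and all four blocks nested. The drift is on its rest at (665,150), and the bystanders that show have not moved. I'll let the arm settle and hand in.

>>> play_rows(dp=[[0,0,0],[0,0,0],[0,0,0],[0,0,0],[0,0,0]], rot=[[0,0,0],[0,0,0],[0,0,0],[0,0,0],[0,0,0]])

```text
clock: 47.5
eef_pos: [577.7, -218.6, 203.9]
tcp_rot: [-3.142, -0.0, 0.166]
contact_force: [0.3, -0.9, -0.8]
opening: 0.452
grasp_force: 0.0
```

```bash
python3 -c "
from rig import r
print(r.sign_off())"
```

```text
the job is handed in; nothing more can be done
None
```

The gauge kit is packed and handed in at 47.5 s: pin driven about 28 mm clear, drift back on its rest, and elbow, all four blocks and the bar nested in the tray; the hand-in call returned no verdict.

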